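# Slide a slate bin marker off its tray and load it into the marker rail

## Task

The slate bin marker lies in a shallow tray on top of the wooden crate, with no room for fingers round its sides. Press on it lightly and slide it out over the tray's open front edge until the front third sticks out and can be pinched by its sides; then carry it to the metal marker rail and slide it in through the rail's mouth until it is fully home against the stop, and let go. Slate is brittle: never press or push it with more than about 25 N onto the tray or into the rail, do not let it fall, and leave the bottle, tumbler and jar alone.

Things in the scene. Friction and masses are not known exactly. Their poses are not given: they have to be found in the camera images.
- slate_mid (a point): Centre (half-way up) of the slate bin marker: rigid blank dark strip with pale wood rim, 160 (x) x 50 (y) x 6 mm (z, up), 0.1 to 0.2 kg, loose. Starts flat in the crate's tray, long side along it, wholly inside. Friction on tray and rail 0.2 to 0.3, fingers about 0.6: dragging it takes some 6 to 14 N of pressing. Tips if half of it sticks out.
- crate: Fixed wooden crate, 185 (x) x 100 (y) mm, shallow tray on top. Origin: centre of underside, on the bench. Tray floor 90 mm up. Side lips 5 mm high (1 mm below the slate's top) along its length, inner faces 54 mm apart. A sprung brass cheek in the +y lip (x = 30 to 60 mm) holds the slate against the -y lip with about 3 N till the slate's tail is past it. Open at -x; back wall 10 mm high.
- tray_floor: The tray's flat smooth grey floor, fixed in the crate. Origin: middle of its open front edge, on its surface (x = -92.5, z = 90 mm in the crate's frame), same axes, roughly facing the robot. Here the crate drops straight to the bench: slate sticking out past it is free above, below and at both sides.
- rail: Fixed marker rail: aluminium C-channel along x on a dark steel stand (foot 130 x 110 mm). Origin: centre of underside, on the bench. Channel floor 80 mm up, 54 mm wide and 11 mm high inside; two top lips cover its outer 8 mm at each side, open between; outer top 94 mm up. Open at its -x end, closed by a stop at x = +50 mm. The slate may go in either end first.
- rail_mouth (a point): Middle of the channel's mouth, on its floor: x = -50, z = 80 mm in the rail's frame, same axes, roughly facing the robot (slate goes in towards +x). A flared lead-in stands 13 mm out in front of it, widening about 5 mm each way.
- rail_stop (a point): Middle of the stop face, on the channel floor, 100 mm beyond the mouth. With the slate home its end touches here, its centre is 80 mm short of it and its other 60 mm stick out of the mouth.
- half_bottle: Bystander: half bottle of white wine, 58 mm across, 235 mm high, standing upright; origin at the centre of its base.
- tumbler: Bystander: white ceramic tasting cup, 66 mm across, 85 mm high, standing; origin at the centre of its base.
- jar: Bystander: closed glass jar, 70 mm across, 90 mm high, standing; origin at the centre of its base.
Things that resemble listed ones, but are neither listed nor needed, are in the scene too. Leave any blue or green look-alike of the rail alone.

How it is judged:
By the outcome, as a careful person would: the job done as asked, in the order asked, and still so for the second after the job is handed in, with the robot touching nothing.
It also fails if it takes over 67 s, if anything falls off the work surface, if the arm or the gripper's body presses on something with over 40 N, if the wrist force passes 120 N, or if a joint passes its speed limit or range.

## Robot

A 6-joint arm with a two-finger parallel gripper is mounted at the origin on the work surface. World frame = base frame: x ahead of the robot, y to its left, z up, the work surface at z = 0. Lengths are in m, angles in degrees, forces in N, time in s.
With the tool pointing down it reaches from about 0.3 to 0.825 m from the base axis. Payload 5.4 kg.
Tool frame: the origin (TCP) lies midway between the tips of the shut fingers; the grasp point (between the pads) lies 19 mm behind it; z points along the fingers, x is the direction in which the jaws open and shut, and the axes are right-handed (so a half turn about z gives the same grasp; the last joint's range is limited). The gripper opens to 92 mm and grips with 3 to 60 N. Pads are 20 mm wide; open, the fingers measure 128 mm over their backs; the gripper's body (75 mm by 189 mm) begins 69 mm behind the grasp point.
Start: joints at [-88.012, 9.076, 91.501, -0, 79.423, -12.038], TCP at [0.139, -0.558, 0.215] pointing down, gripper open.
Joint ranges: [-166.64, 166.64], [-54.1, 131.32], [10.49, 154.53], [-73.88, 253.88], [9.74, 151.15], [-171.62, 171.62]. Speed limits (degrees/s): [147.25, 147.25, 180, 180, 180, 180].

## Interface

Orientations are given as a 3x3 rotation matrix whose columns are the frame's x, y, z axes.
In Python, from workcell import manip gives the robot as it stands.
- The arm moves only by the tool step_arm, never from a script. Its argument "rows" is a list of rows, each a list of 3 entries, a list of its own where there are three numbers: the shift along the tool's x, y, z scaled (see below), then the turn, a rotation vector about the tool's x, y, z scaled (see below), then the closure, from -1 (fully open) to 1 (shut), so that 0 is half open. In form: [[[x, y, z], [ax, ay, az], jaw], ...]. A call has 1 to 12 rows; each row is the pose to reach, as a shift and turn from the pose commanded when the call began, along the tool's axes at that moment; what a row does not reach only later rows make up. The controller multiplies each number of a shift by 1 m and each number of a turn by 120 degrees. A row lasts 1/10 s, in which the tool goes at most 50 mm and 8.59 degrees, less where a joint would pass 70% of its speed; a pose out of reach is approached as far as the arm can. A call with a number of a shift or a turn outside -1 to 1 is refused whole. A call with a gripper value outside its range is refused whole. The fingers move at their own pace and stop on an object; "squeeze" is the grip in N (left out, the last holds). Time passes only in rows, so rows that repeat a pose let the fingers close. It gives the time, the measured TCP pose, the force and the opening at its end, in the units of the state.
- manip.observe(): the state, without advancing time (a new reading comes with each control period).
- manip.read_camera(name): name is "scene" or "top"; returns the picture (480x640x3 uint8, blue, green, red); there is no depth.
- manip.camera_model(name): a dict with "fx", "fy", "cx", "cy" (pixels), "extrinsics" (4x4, takes a point from world to camera coordinates). Camera axes: x right, y down, z forward; pixel columns grow to the right and rows downward; lengths in m; the calibration is good to about 2 mm. A picture is of the moment at which its call begins. camera_model takes no time and is no camera call.
- manip.close_job(): hands the job in, once; it reports no verdict.
The state is a dict: "time_s": time; "joint_pos": joint angles; "qd": joint speeds; "joint_efforts": joint torques, N m; "ee_pos": TCP position; "ee_rot": TCP orientation; "force": force on the tool from outside, world axes, zero at the start; "ft_torque": the same for the moment, N m; "gripper_width": finger opening in m.
Only numpy, scipy, OpenCV 4.12 (cv2) and the standard library are available. Lean on these libraries where they do the work, as an engineer would, in place of code of your own. Each camera call takes 0.05 s, during which the arm holds its last target.

## Working session

There is one attempt and no reset: what is moved stays moved. The work goes in short steps, Python scripts to look and compute and a tool call to move; the robot and the scene stay as the last step left them, time stands still between calls to the robot, and variables do not carry over. Pictures are saved under pics/ and viewed, and the job is handed in when it is done.

Besides the shell and the picture viewer there is one more tool, called after ">>>" as name(argument=value, ...), one argument or row to a line, values as JSON. step_arm: Moves the arm, as the interface text tells. Shifts and turns lie within -1 to 1; 1 stands for 1 m of shift or 120 degrees of turn. Its arguments: {"type":"object","properties":{"rows":{"type":"array"},"squeeze":{"type":"number"}},"required":["rows"]}

```bash
mkdir -p pics; ls
python3 - <<'E'
from workcell import manip
import cv2,numpy as np
np.set_printoptions(precision=4,suppress=True)
for n in ("scene","top"):
    im=manip.read_camera(n); cv2.imwrite(f"pics/{n}0.png",im); m=manip.camera_model(n); print(n,m["fx"],m["fy"],m["cx"],m["cy"]); print(np.array(m["extrinsics"]))
s=manip.observe()
for k,v in s.items(): print(k,np.array(v))
E
```

```text
pics
scene 509.71609398097155 509.71609398097155 322.64745978142355 244.08729364868503
[[ 0.8392  0.5437  0.0097 -0.5104]
 [ 0.4447 -0.6759 -0.5878 -0.1968]
 [-0.313   0.4976 -0.809   1.5586]
 [ 0.      0.      0.      1.    ]]
top 579.3899433906181 579.3899433906181 317.90529224041387 243.29944119051316
[[-0.0243 -0.9995 -0.0189  0.0303]
 [-0.9956  0.0259 -0.0903  0.6124]
 [ 0.0908  0.0166 -0.9957  1.4433]
 [ 0.      0.      0.      1.    ]]
time_s 0.1
joint_pos [-88.0122   9.1092  91.5632   0.0002  79.4237 -12.0376]
qd [ 0.0096 -0.0561 -0.1058 -0.0784  0.0047  0.0333]
joint_efforts [  0.0004 -38.6504 -32.2959   0.0704   0.0339  -0.    ]
ee_pos [ 0.1393 -0.5573  0.2137]
ee_rot [[ 0.2424 -0.9702 -0.0001]
 [-0.9702 -0.2424  0.0017]
 [-0.0016 -0.0004 -1.    ]]
force [-0.0646  0.338  -0.1623]
ft_torque [-0.0239 -0.0287  0.031 ]
gripper_width 0.09151929587300738
```

View pics/scene0.png

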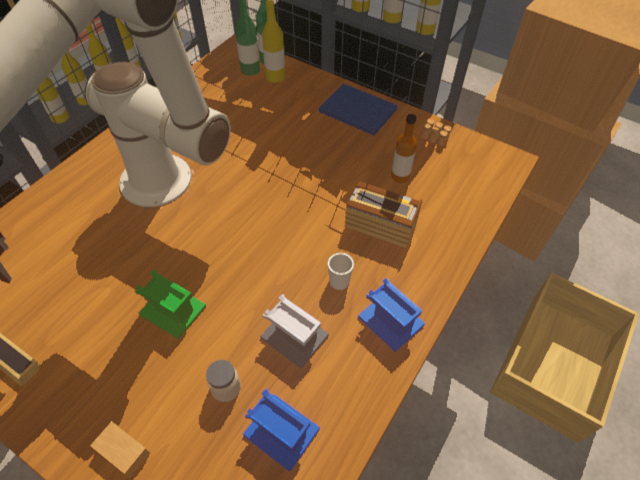

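View pics/top0.png

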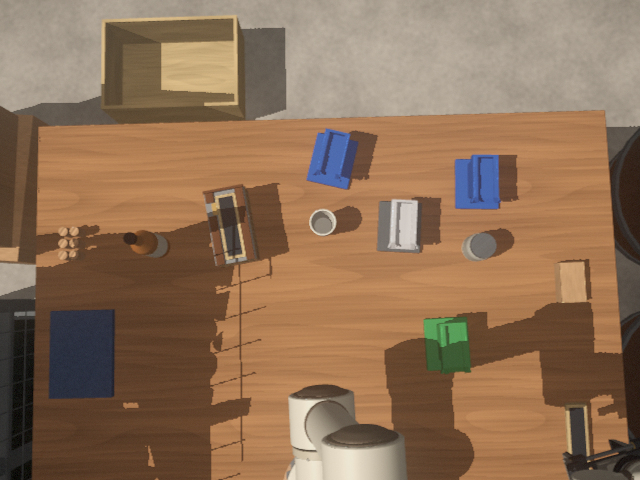

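The top picture shows the crate with the slate at about (231,226), the aluminium rail at (403,225), the tumbler at (322,222), the jar at (480,246) and the bottle at (145,243). A look-alike slate lies near (577,430). I'll enlarge the crate and the rail.

Run:
```python
import cv2
t=cv2.imread("pics/top0.png"); s=cv2.imread("pics/scene0.png")
def c(im,x,y,w,h,k,n): cv2.imwrite("pics/"+n,cv2.resize(im[y:y+h,x:x+w],None,fx=k,fy=k,interpolation=cv2.INTER_CUBIC))
c(t,190,175,80,100,6,"ct.png"); c(t,365,185,70,75,8,"rt.png"); c(s,335,175,95,75,8,"cs.png"); c(s,250,285,85,80,7,"rs.png")
```

```text
(no output)
```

View pics/ct.png

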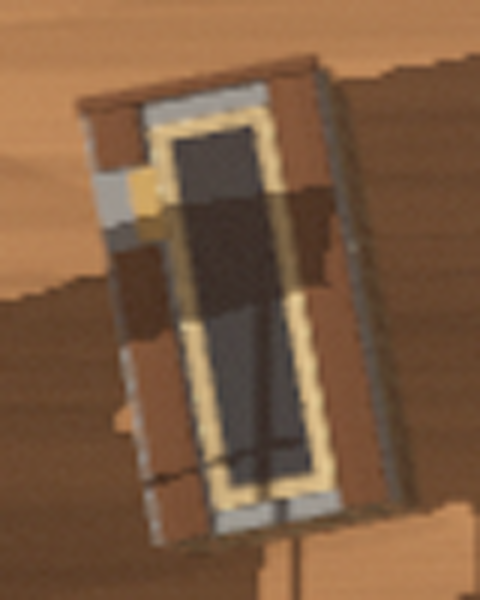

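View pics/rt.png

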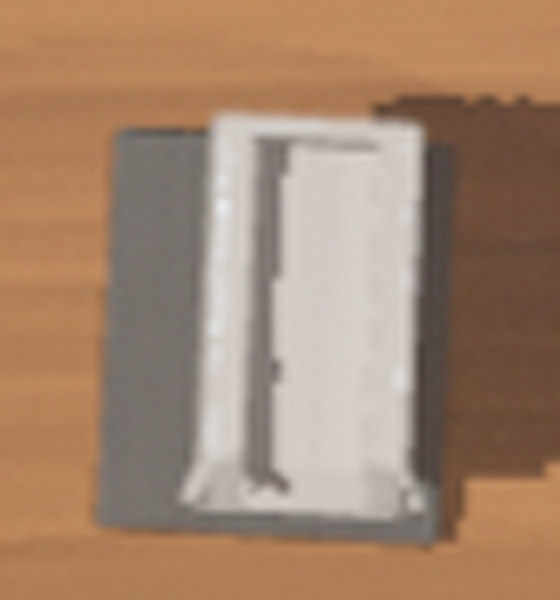

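View pics/cs.png

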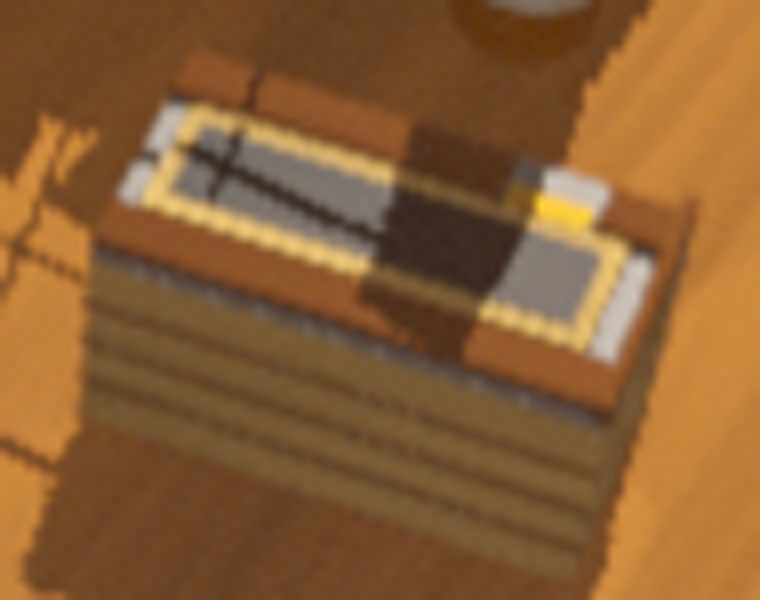

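View pics/rs.png

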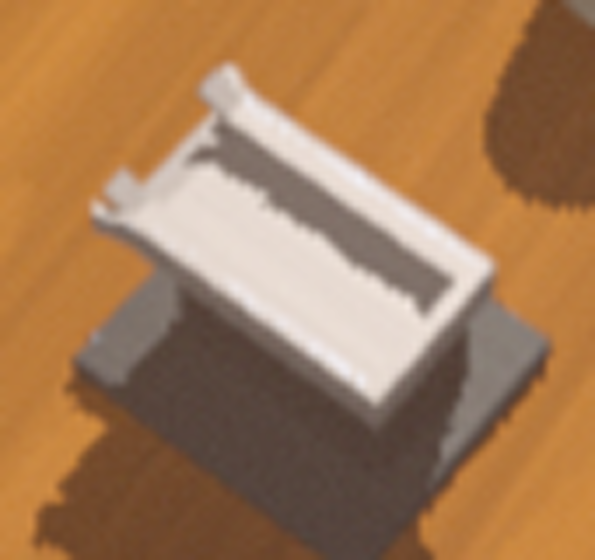

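```bash
cat > fit.py <<'E'
import numpy as np
from scipy.optimize import least_squares
from workcell import manip
M={n:manip.camera_model(n) for n in("top","scene")}
def proj(n,P):
    m=M[n];E=np.array(m["extrinsics"]);c=np.asarray(P)@E[:3,:3].T+E[:3,3]
    return np.stack([m["fx"]*c[:,0]/c[:,2]+m["cx"],m["fy"]*c[:,1]/c[:,2]+m["cy"]],1)
def ray(n,uv,z):
    m=M[n];E=np.array(m["extrinsics"]);R,t=E[:3,:3],E[:3,3]
    d=R.T@np.array([(uv[0]-m["cx"])/m["fx"],(uv[1]-m["cy"])/m["fy"],1]);o=-R.T@t
    return o+d*(z-o[2])/d[2]
def place(p,P):
    c,s=np.cos(p[2]),np.sin(p[2]);P=np.asarray(P,float)
    return np.stack([p[0]+c*P[:,0]-s*P[:,1],p[1]+s*P[:,0]+c*P[:,1],P[:,2]],1)
crop=lambda o,k,pts:[(o[0]+(u+.5)/k-.5,o[1]+(v+.5)/k-.5) for u,v in pts]
E
cat > a.py <<'E'
from fit import *
np.set_printoptions(precision=4,suppress=True)
T=lambda p:crop((190,175),6,p); S=lambda p:crop((335,175),8,p)
cr={"top":([(-.0925,.05,.095),(-.0925,-.05,.095),(.0925,.05,.1),(.0925,-.05,.1)],T([(155,545),(388,506),(78,105),(315,58)])),
"scene":([(-.0925,-.05,.095),(-.0925,.05,.095),(.0925,.05,.1),(.0925,-.05,.1)],S([(95,247),(187,53),(693,205),(612,408)]))}
sl={"top":([(-.08,.025,.096),(-.08,-.025,.096),(.08,-.025,.096),(.08,.025,.096)],T([(213,510),(335,485),(270,108),(148,130)])),
"scene":([(-.08,.025,.096),(-.08,-.025,.096),(.08,.025,.096),(.08,-.025,.096)],S([(187,103),(143,205),(632,240),(588,352)]))}
def f(d,x0,cams=("top","scene")):
    r=least_squares(lambda p:np.concatenate([(proj(n,place(p,d[n][0]))-d[n][1]).ravel() for n in cams]),x0)
    print(cams,r.x,np.degrees(r.x[2])); print(r.fun.reshape(-1,2).round(1).tolist()); return r.x
for c in (("top","scene"),("top",),("scene",)):
    a=f(cr,[.55,.2,.1],c); b=f(sl,[.55,.2,.1],c)
    print("tray front",place(a,[(-.0925,0,.09)]))
T=lambda p:crop((365,185),8,p); S=lambda p:crop((250,285),7,p)
def res(q,cams):
    p=q[:3];hw,e,t=q[3:]
    d={"top":([(e,hw,.094),(e,-hw,.094),(-.05,hw,.094),(-.05,-hw,.094),(.065,.055,t),(-.065,.055,t),(-.065,-.055,t)],T([(213,115),(424,120),(200,468),(410,475),(115,130),(97,525),(435,545)])),
    "scene":([(e,hw,.094),(e,-hw,.094),(-.065,-.055,t),(.065,.055,t)],S([(493,268),(378,402),(75,365),(548,345)]))}
    return np.concatenate([(proj(n,place(p,d[n][0]))-d[n][1]).ravel() for n in cams]+[[(hw-.03)/.001,(e-.053)/.001,(t-.01)/.004]])
for c in (("top","scene"),("top",),("scene",)):
    r=least_squares(res,[.55,-.2,0,.03,.053,.01],args=(c,));print(c,r.x,np.degrees(r.x[2]));print(r.fun[:-3].reshape(-1,2).round(1).tolist())
    print("mouth",place(r.x,[(-.05,0,.08),(.05,0,.08)]))
for n,uv,z in (("tumbler",(322,222),.085),("jar",(483,246),.09)): print(n,ray("top",uv,z))
E
python3 a.py
```

```text
('top', 'scene') [0.6578 0.2282 0.1603] 9.181976818336825
[[0.2, 0.4], [1.9, -0.7], [-0.0, -0.7], [0.7, -0.4], [-1.0, -1.2], [0.9, -1.6], [0.9, -1.4], [-0.3, -0.5]]
('top', 'scene') [0.6555 0.2263 0.1657] 9.49461857003838
[[0.7, 0.2], [0.6, 0.4], [-0.1, -0.8], [0.2, -0.5], [0.7, -0.6], [-0.4, -0.9], [0.1, 0.1], [-0.1, -0.8]]
tray front [[0.5664 0.2135 0.09  ]]
('top',) [0.6569 0.2299 0.1526] 8.741588691378052
[[-0.8, 0.7], [1.0, -0.1], [-0.5, -0.6], [0.3, 0.0]]
('top',) [0.6551 0.2272 0.1592] 9.12312487945701
[[0.1, 0.3], [0.1, 0.7], [-0.2, -0.6], [0.0, -0.5]]
tray front [[0.5655 0.2159 0.09  ]]
('scene',) [0.6595 0.2245 0.1753] 10.041960947321112
[[-1.1, 0.4], [0.3, -0.3], [0.8, -0.7], [0.1, 0.5]]
('scene',) [0.6563 0.2245 0.1791] 10.261935774008592
[[0.4, 0.2], [-0.5, -0.0], [0.0, 0.3], [0.1, -0.5]]
tray front [[0.5684 0.2083 0.09  ]]
('top', 'scene') [ 0.6534 -0.1961 -0.0824  0.0307  0.0542  0.0055] -4.72257672754023
[[1.1, 0.3], [-0.0, 1.0], [0.7, -1.3], [-0.1, -0.7], [0.4, -0.5], [0.2, 0.0], [0.9, -0.0], [-0.0, -1.4], [-0.3, -1.2], [-0.4, -0.6], [1.5, -0.3]]
mouth [[ 0.6036 -0.192   0.08  ]
 [ 0.7032 -0.2003  0.08  ]]
('top',) [ 0.653  -0.1948 -0.077   0.0307  0.0538  0.009 ] -4.4115373879703785
[[0.4, 0.7], [-0.7, 1.3], [0.3, -1.0], [-0.5, -0.6], [-0.1, -0.5], [-0.0, 0.2], [0.7, -0.1]]
mouth [[ 0.6031 -0.191   0.08  ]
 [ 0.7028 -0.1987  0.08  ]]
('scene',) [ 0.6554 -0.1993 -0.0746  0.0301  0.0533  0.0102] -4.27490401026182
[[-0.5, -0.1], [-0.3, -0.2], [-0.7, 0.2], [1.5, 0.0]]
mouth [[ 0.6055 -0.1955  0.08  ]
 [ 0.7053 -0.203   0.08  ]]
tumbler [0.6598 0.0026 0.085 ]
jar [ 0.5903 -0.3851  0.09  ]
```

```bash
cat > go.py <<'E'
import sys
from fit import *
from scipy.spatial.transform import Rotation as Ro
# args: x y z slateyaw(deg)  -> shift (tool axes, m) & turn (rotvec/120deg)
def show():
    s=manip.observe();np.set_printoptions(precision=4,suppress=True)
    R=np.array(s["ee_rot"]);print("t",s["time_s"],"pos",np.array(s["ee_pos"]),"yaw(x+90)",np.degrees(np.arctan2(R[1,0],R[0,0]))+90,"z",R[:,2],"F",np.array(s["force"]),"w",s["gripper_width"],"q",np.array(s["joint_pos"]));return s,R
if __name__=="__main__":
    s,R=show();x,y,z,w=map(float,sys.argv[1:5]);a=np.radians(w-90)
    D=np.array([[np.cos(a),np.sin(a),0],[np.sin(a),-np.cos(a),0],[0,0,-1]])
    sh=R.T@(np.array([x,y,z])-s["ee_pos"]);print("shift",sh.round(4),"turn",(Ro.from_matrix(R.T@D).as_rotvec()/np.radians(120)).round(4))
E
python3 go.py 0.670 0.229 0.20 9.4; python3 -c "
from fit import *
print(ray('scene',(402,180),0),ray('top',(130,240),.235))"
```

```text
t 0.1 pos [ 0.1393 -0.5573  0.2137] yaw(x+90) 14.02538362673134 z [-0.0001  0.0017 -1.    ] F [-0.0646  0.338  -0.1623] w 0.09151929587300738 q [-88.0122   9.1092  91.5632   0.0002  79.4237 -12.0376]
shift [-0.6342 -0.7054  0.015 ] turn [-0.0001  0.0008  0.0385]
[0.63019504 0.41502049 0.        ] [0.61207655 0.4236194  0.235     ]
```

>>> step_arm(
  rows=[
    [[-0.317, -0.353, 0.01], [0, 0, 0.02], 0.5],
    [[-0.317, -0.353, 0.01], [0, 0, 0.02], 1],
    [[-0.317, -0.353, 0.01], [0, 0, 0.02], 1],
    [[-0.4, -0.445, 0.01], [0, 0, 0.0385], 1],
    [[-0.634, -0.705, 0.0], [0, 0, 0.0385], 1],
    [[-0.634, -0.705, 0.0], [0, 0, 0.0385], 1],
    [[-0.634, -0.705, 0.0], [0, 0, 0.0385], 1],
    [[-0.634, -0.705, 0.0], [0, 0, 0.0385], 1],
    [[-0.634, -0.705, 0.0], [0, 0, 0.0385], 1],
    [[-0.634, -0.705, 0.0], [0, 0, 0.0385], 1],
    [[-0.634, -0.705, 0.0], [0, 0, 0.0385], 1],
    [[-0.634, -0.705, 0.0], [0, 0, 0.0385], 1],
  ],
  squeeze=40,
)

```text
time_s: 1.3
ee_pos: [0.4756, -0.0584, 0.2126]
ee_rot: [[0.164, -0.987, -0.0], [-0.987, -0.164, -0.0], [0.0, 0.0, -1.0]]
force: [0.6, 0.1, 0.9]
gripper_width: 0.0005
```

```bash
python3 go.py 0.670 0.229 0.20 9.4
```

```text
t 1.3 pos [ 0.4756 -0.0584  0.2126] yaw(x+90) 9.419499952228733 z [-0.     -0.0001 -1.    ] F [0.5905 0.0578 0.8801] w 0.00048402345121782155 q [-21.4902  -5.3721 106.5378  -0.0062  78.8342  59.0915]
shift [-0.2517 -0.2388  0.0126] turn [ 0.     -0.      0.0002]
```

>>> step_arm(
  rows=[
    [[-0.25, -0.237, 0.0], [0, 0, 0], 1],
    [[-0.25, -0.237, 0.0], [0, 0, 0], 1],
    [[-0.25, -0.237, 0.0], [0, 0, 0], 1],
    [[-0.25, -0.237, 0.0], [0, 0, 0], 1],
    [[-0.25, -0.237, 0.0], [0, 0, 0], 1],
    [[-0.25, -0.237, 0.0], [0, 0, 0], 1],
    [[-0.25, -0.237, 0.0], [0, 0, 0], 1],
    [[-0.25, -0.237, 0.0], [0, 0, 0], 1],
    [[-0.25, -0.237, 0.0], [0, 0, 0], 1],
  ],
)

```text
time_s: 2.2
ee_pos: [0.6675, 0.2253, 0.2112]
ee_rot: [[0.165, -0.986, -0.002], [-0.986, -0.165, -0.001], [0.0, 0.002, -1.0]]
force: [0.4, -0.2, 0.1]
gripper_width: 0.0005
```

```bash
python3 go.py 0.670 0.229 0.105 9.4
```

```text
t 2.2 pos [0.6675 0.2253 0.2112] yaw(x+90) 9.480915969877117 z [-0.0023 -0.0008 -1.    ] F [ 0.3891 -0.1552  0.0671] w 0.0004985812985105975 q [ 8.8608 28.5113 67.7012 -0.0249 83.9237 89.3826]
shift [-0.0033 -0.0033  0.1062] turn [ 0.0011 -0.0002  0.0007]
```

>>> step_arm(
  rows=[
    [[-0.003, -0.003, 0.04], [0, 0, 0], 1],
    [[-0.003, -0.003, 0.08], [0, 0, 0], 1],
    [[-0.003, -0.003, 0.104], [0, 0, 0], 1],
    [[-0.003, -0.003, 0.104], [0, 0, 0], 1],
    [[-0.003, -0.003, 0.104], [0, 0, 0], 1],
  ],
)

```text
time_s: 2.7
ee_pos: [0.6704, 0.2272, 0.1099]
ee_rot: [[0.162, -0.987, 0.001], [-0.987, -0.162, -0.0], [0.0, -0.0, -1.0]]
force: [0.5, 0.1, 0.2]
gripper_width: 0.0002
```

```bash
cat > look.py <<'E'
import sys,cv2
from go import *
tag=sys.argv[1];b={"top":tuple(map(int,sys.argv[2:6])),"scene":tuple(map(int,sys.argv[6:10]))}
for n in b:
    im=manip.read_camera(n);x,y,w,h=b[n];cv2.imwrite(f"pics/{tag}_{n}.png",cv2.resize(im[y:y+h,x:x+w],None,fx=5,fy=5,interpolation=cv2.INTER_CUBIC))
E
python3 look.py d1 180 160 120 120 310 130 140 120; python3 go.py 0.670 0.229 0.096 9.4
```

```text
t 2.8 pos [0.672  0.2279 0.1121] yaw(x+90) 9.367800781944652 z [ 0.0046  0.0006 -1.    ] F [-0.0111 -0.2025 -0.058 ] w 0.00021285039627645249 q [ 9.01   33.1919 72.535  -0.0059 74.0051 89.6438]
shift [-0.0014  0.0018  0.0161] turn [-0.0022 -0.0001 -0.0003]
```

View pics/d1_scene.png

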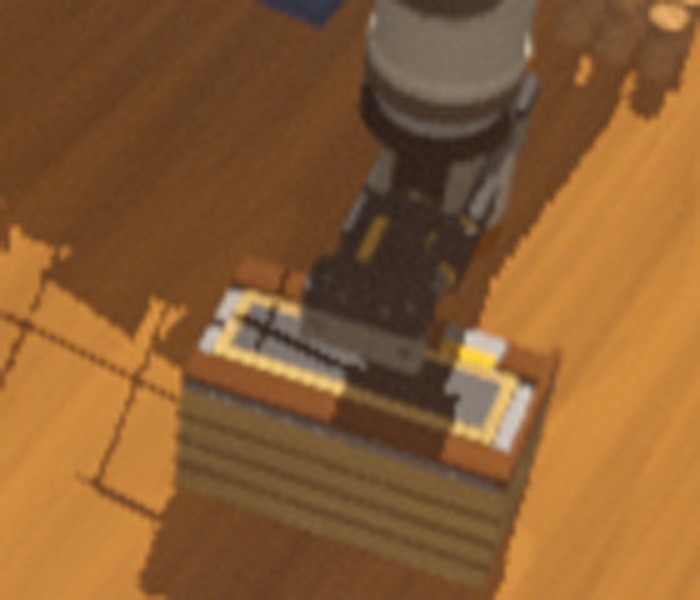

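View pics/d1_top.png

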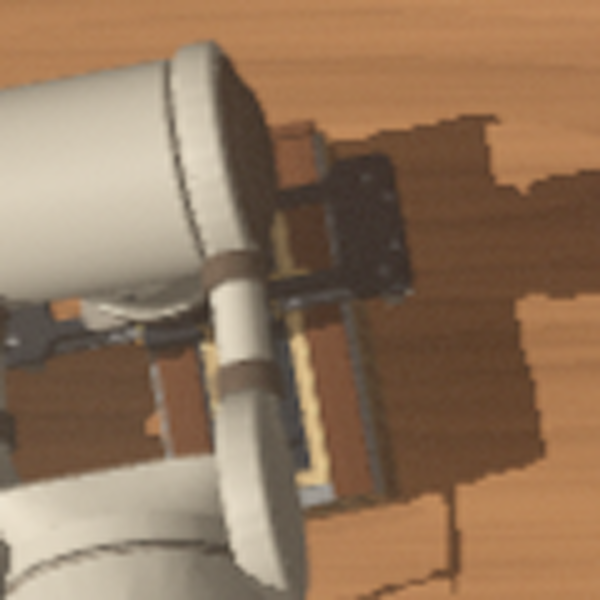

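The shut fingertips hover about 15 mm over the slate, around (375,340) in the scene crop and between the lips. The front edge of the slate is at about (225,330). I'll come down gently.

>>> step_arm(
  rows=[
    [[0, 0.001, 0.003], [-0.001, 0, 0], 1],
    [[0, 0.001, 0.006], [-0.001, 0, 0], 1],
    [[0, 0.001, 0.009], [-0.001, 0, 0], 1],
    [[0, 0.001, 0.01], [-0.001, 0, 0], 1],
    [[0, 0.001, 0.01], [-0.001, 0, 0], 1],
    [[0, 0.001, 0.01], [-0.001, 0, 0], 1],
  ],
)

```text
time_s: 3.4
ee_pos: [0.6694, 0.2282, 0.0987]
ee_rot: [[0.163, -0.987, -0.002], [-0.987, -0.163, -0.0], [-0.0, 0.002, -1.0]]
force: [-0.2, -0.5, 0.6]
gripper_width: 0.0004
```

```bash
python3 go.py 0.670 0.229 0.096 9.4
```

```text
t 3.4 pos [0.6694 0.2282 0.0987] yaw(x+90) 9.407690921251145 z [-0.0022 -0.0003 -1.    ] F [-0.1502 -0.5051  0.6185] w 0.00040892597993783534 q [ 9.0594 33.9109 73.0766  0.0008 73.1374 89.6515]
shift [-0.0007 -0.0007  0.0027] turn [0.001  0.     0.0001]
```

>>> step_arm(
  rows=[
    [[0, 0, 0.001], [0, 0, 0], 1],
    [[0, 0, 0.002], [0, 0, 0], 1],
    [[0, 0, 0.002], [0, 0, 0], 1],
    [[0, 0, 0.002], [0, 0, 0], 1],
  ],
)

```text
time_s: 3.8
ee_pos: [0.6694, 0.2281, 0.0967]
ee_rot: [[0.163, -0.987, -0.002], [-0.987, -0.163, -0.0], [-0.0, 0.002, -1.0]]
force: [0.2, -0.4, -0.9]
gripper_width: 0.0008
```

>>> step_arm(
  rows=[
    [[0, 0, 0.0005], [0, 0, 0], 1],
    [[0, 0, 0.001], [0, 0, 0], 1],
    [[0, 0, 0.001], [0, 0, 0], 1],
  ],
)

```text
time_s: 4.1
ee_pos: [0.6696, 0.2281, 0.0965]
ee_rot: [[0.163, -0.987, -0.002], [-0.987, -0.163, -0.0], [0.0, 0.002, -1.0]]
force: [-1.7, 0.4, 3.7]
gripper_width: 0.0003
```

>>> step_arm(
  rows=[
    [[0, 0, 0.0005], [0, 0, 0], 1],
    [[0, 0, 0.001], [0, 0, 0], 1],
    [[0, 0, 0.001], [0, 0, 0], 1],
  ],
)

```text
time_s: 4.4
ee_pos: [0.6696, 0.2281, 0.0964]
ee_rot: [[0.164, -0.987, -0.001], [-0.987, -0.164, -0.0], [0.0, 0.001, -1.0]]
force: [-5.2, -1.1, 7.5]
gripper_width: 0.0005
```

>>> step_arm(
  rows=[
    [[0, 0.001, 0.0008], [0, 0, 0], 1],
    [[0, 0.002, 0.0014], [0, 0, 0], 1],
    [[0, 0.003, 0.0014], [0, 0, 0], 1],
    [[0, 0.004, 0.0014], [0, 0, 0], 1],
  ],
)

```text
time_s: 4.8
ee_pos: [0.6686, 0.2279, 0.0964]
ee_rot: [[0.163, -0.987, 0.006], [-0.987, -0.163, 0.001], [-0.0, -0.006, -1.0]]
force: [2.8, 0.9, 6.4]
gripper_width: 0.0001
```

>>> step_arm(
  rows=[
    [[0, 0.001, 0.001], [0, 0, 0], 1],
    [[0, 0.002, 0.0015], [0, 0, 0], 1],
    [[0, 0.003, 0.002], [0, 0, 0], 1],
    [[0, 0.004, 0.002], [0, 0, 0], 1],
  ],
)

```text
time_s: 5.2
ee_pos: [0.6665, 0.2276, 0.0964]
ee_rot: [[0.163, -0.987, 0.011], [-0.987, -0.163, 0.002], [-0.0, -0.011, -1.0]]
force: [4.0, 1.4, 10.7]
gripper_width: 0.0005
```

>>> step_arm(
  rows=[
    [[0, 0.002, 0.0005], [0, 0, 0], 1],
    [[0, 0.004, 0.0005], [0, 0, 0], 1],
    [[0, 0.006, 0.0005], [0, 0, 0], 1],
    [[0, 0.008, 0.0005], [0, 0, 0], 1],
  ],
)

```text
time_s: 5.6
ee_pos: [0.659, 0.2264, 0.0964]
ee_rot: [[0.163, -0.987, 0.012], [-0.987, -0.163, 0.002], [-0.0, -0.012, -1.0]]
force: [5.1, 1.0, 11.6]
gripper_width: 0.0
```

```bash
python3 look.py d2 180 160 120 120 310 130 140 120; python3 go.py 0.670 0.229 0.096 9.4
```

```text
t 5.7 pos [0.6587 0.2263 0.0964] yaw(x+90) 9.393277218099314 z [ 0.0112  0.002  -0.9999] F [ 4.091   1.9292 13.2812] w 0.0005834635862169632 q [ 9.0428 31.9269 76.2031  0.0137 71.217  89.6452]
shift [-0.0008 -0.0116  0.0006] turn [-0.0054  0.0001 -0.0001]
```

View pics/d2_scene.png

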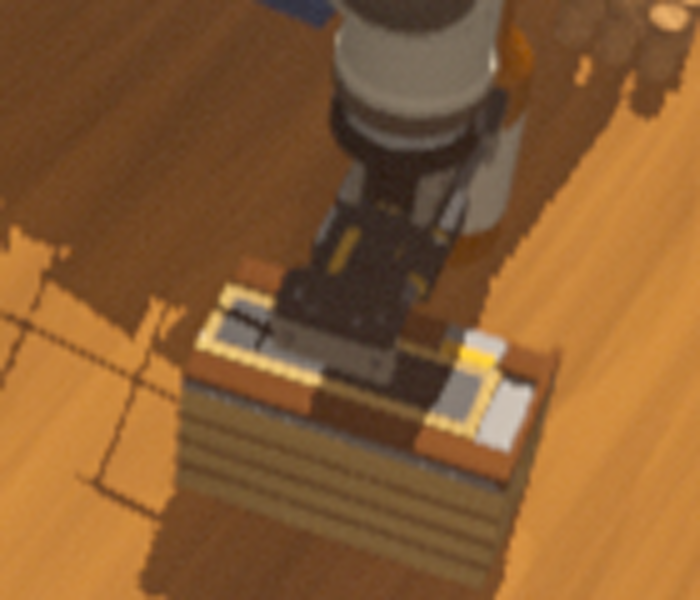

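The slate moves with the fingers. Its front edge is now about flush with the tray's front, at (205,345) in the crop. I'll go on sliding.

>>> step_arm(
  rows=[
    [[0, 0.003, 0], [0, 0, 0], 1],
    [[0, 0.006, 0], [0, 0, 0], 1],
    [[0, 0.009, 0], [0, 0, 0], 1],
    [[0, 0.012, 0], [0, 0, 0], 1],
    [[0, 0.015, 0], [0, 0, 0], 1],
  ],
)

```text
time_s: 6.2
ee_pos: [0.6442, 0.2239, 0.0964]
ee_rot: [[0.163, -0.987, 0.012], [-0.987, -0.163, 0.002], [-0.0, -0.012, -1.0]]
force: [5.6, 0.9, 12.5]
gripper_width: 0.0002
```

>>> step_arm(
  rows=[
    [[0, 0.003, 0], [0, 0, 0], 1],
    [[0, 0.006, 0], [0, 0, 0], 1],
    [[0, 0.009, 0], [0, 0, 0], 1],
    [[0, 0.012, 0], [0, 0, 0], 1],
    [[0, 0.015, 0], [0, 0, 0], 1],
    [[0, 0.018, 0], [0, 0, 0], 1],
    [[0, 0.021, 0], [0, 0, 0], 1],
  ],
)

```text
time_s: 6.9
ee_pos: [0.6236, 0.2206, 0.0964]
ee_rot: [[0.163, -0.987, 0.012], [-0.987, -0.163, 0.002], [-0.0, -0.012, -1.0]]
force: [5.1, 1.3, 11.7]
gripper_width: 0.0005
```

```bash
python3 look.py d3 180 160 120 120 310 130 140 120; python3 go.py 0.670 0.229 0.096 9.4
```

```text
t 7.0 pos [0.623  0.2204 0.0964] yaw(x+90) 9.397278397400427 z [ 0.0106  0.0019 -0.9999] F [ 2.1047  0.4091 13.8287] w 0.0006394525932897529 q [ 9.0262 27.035  83.0525  0.013  69.298  89.6245]
shift [-0.0008 -0.0478  0.0009] turn [-0.0051  0.0001 -0.    ]
```

View pics/d3_scene.png

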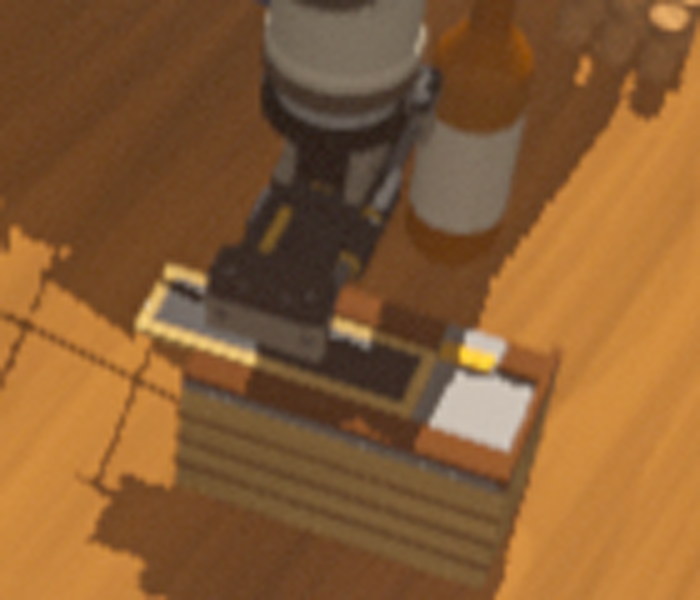

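View pics/d3_top.png

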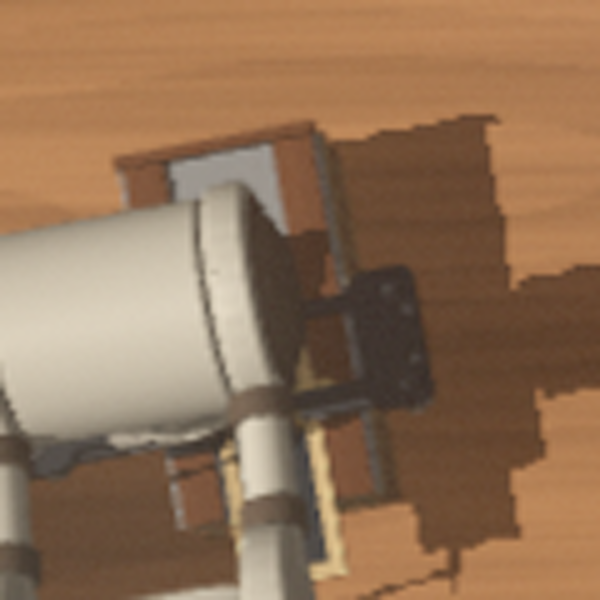

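Run:
```python
from fit import *
c=np.array([.6578,.2282]);w=np.radians(9.4);ex=np.array([np.cos(w),np.sin(w)]);ey=np.array([-ex[1],ex[0]])
for uv in crop((310,130),5,[(168,266),(138,330),(412,415),(435,352)]):
    p=ray("scene",uv,.096)[:2];print(p,((p-c)@ex*1000+92.5).round(1),((p-c)@ey*1000).round(1))
```

```text
[0.52857879 0.22715288] -35.2 20.1
[0.53976907 0.17746663] -32.2 -30.8
[0.69450193 0.20708638] 125.3 -26.8
[0.68376857 0.25338497] 122.2 20.6
```

About 35 mm sticks out. It needs some 22 mm more, to about 57 mm.

>>> step_arm(
  rows=[
    [[0, 0.003, 0], [0, 0, 0], 1],
    [[0, 0.006, 0], [0, 0, 0], 1],
    [[0, 0.009, 0], [0, 0, 0], 1],
    [[0, 0.012, 0], [0, 0, 0], 1],
    [[0, 0.015, 0], [0, 0, 0], 1],
    [[0, 0.018, 0], [0, 0, 0], 1],
    [[0, 0.02, 0], [0, 0, 0], 1],
    [[0, 0.0215, 0], [0, 0, 0], 1],
  ],
)

```text
time_s: 7.8
ee_pos: [0.6022, 0.217, 0.0964]
ee_rot: [[0.163, -0.987, 0.011], [-0.987, -0.163, 0.002], [-0.0, -0.011, -1.0]]
force: [2.7, 1.4, 13.6]
gripper_width: 0.0004
```

```bash
python3 look.py d4 180 160 120 120 310 130 140 120; python3 go.py 0.670 0.229 0.096 9.4
```

```text
t 7.9 pos [0.602  0.217  0.0964] yaw(x+90) 9.399625910475407 z [ 0.0107  0.002  -0.9999] F [ 2.9728  1.0486 14.497 ] w 0.0003248312088741331 q [ 9.014  24.1771 86.9292  0.0177 68.2676 89.608 ]
shift [-0.0007 -0.0691  0.0011] turn [-0.0052  0.0001 -0.    ]
```

View pics/d4_scene.png

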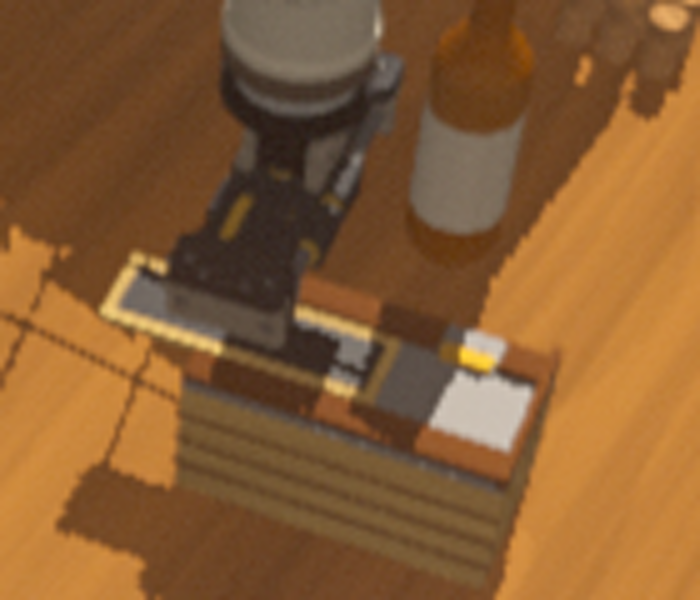

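Run:
```python
from fit import *
c=np.array([.6578,.2282]);w=np.radians(9.4);ex=np.array([np.cos(w),np.sin(w)]);ey=np.array([-ex[1],ex[0]])
for uv in crop((310,130),5,[(132,253),(101,315),(375,403),(400,340)]):
    p=ray("scene",uv,.096)[:2];print(p,((p-c)@ex*1000+92.5).round(1),((p-c)@ey*1000).round(1))
```

```text
[0.50647655 0.22442402] -57.4 21.0
[0.51689763 0.17554008] -55.1 -28.9
[0.67386708 0.20349055] 104.3 -27.0
[0.66361353 0.25048599] 101.9 21.0
```

56 mm sticks out, a little over a third, and the tail is past the brass cheek. Now I'll lift off and open.

>>> step_arm(
  rows=[
    [[0, -0.001, -0.0015], [0, 0, 0], 1],
    [[0, -0.001, -0.003], [0, 0, 0], 1],
    [[0, -0.001, -0.006], [0, 0, 0], 1],
    [[0, 0, -0.02], [0, 0, 0], 0],
    [[0, 0, -0.04], [0, 0, 0], -1],
    [[0, 0.03, -0.045], [0, 0, 0], -1],
    [[0, 0.066, -0.045], [0, 0, 0], -1],
    [[0, 0.066, -0.045], [0, 0, 0], -1],
    [[0, 0.066, -0.045], [0, 0, 0], -1],
  ],
)

```text
time_s: 8.8
ee_pos: [0.5313, 0.2053, 0.1364]
ee_rot: [[0.164, -0.987, -0.002], [-0.987, -0.164, -0.0], [0.0, 0.002, -1.0]]
force: [0.3, 0.8, 0.5]
gripper_width: 0.0465
```

```bash
python3 look.py d5 180 160 120 140 280 130 160 120; python3 go.py 0.5356 0.2063 0.074 9.4
```

```text
t 8.9 pos [0.533  0.2054 0.1369] yaw(x+90) 9.399136360513054 z [-0.0004 -0.0001 -1.    ] F [ 0.5161  0.4038 -0.3051] w 0.054312630079901954 q [ 8.9631 12.5752 96.5852 -0.0037 70.8637 89.5652]
shift [-0.0004 -0.0027  0.0629] turn [ 0.0002 -0.     -0.    ]
```

View pics/d5_scene.png

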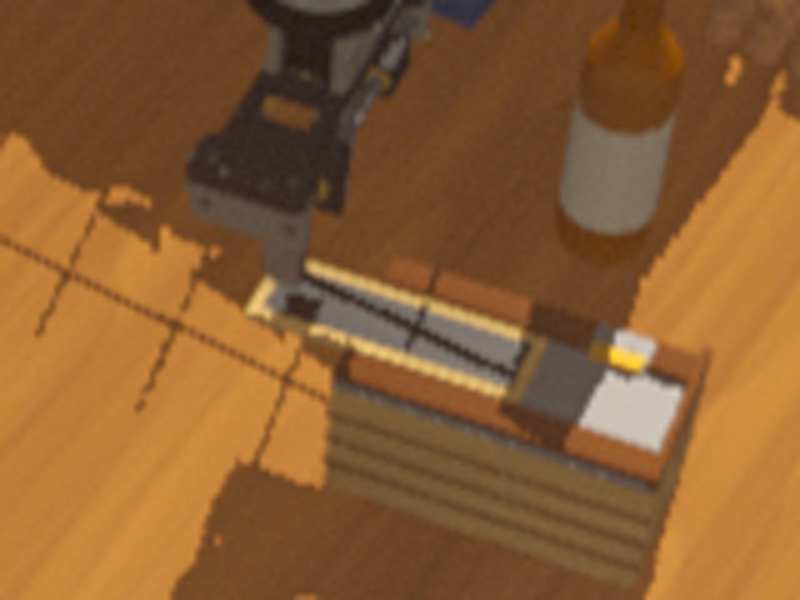

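View pics/d5_top.png

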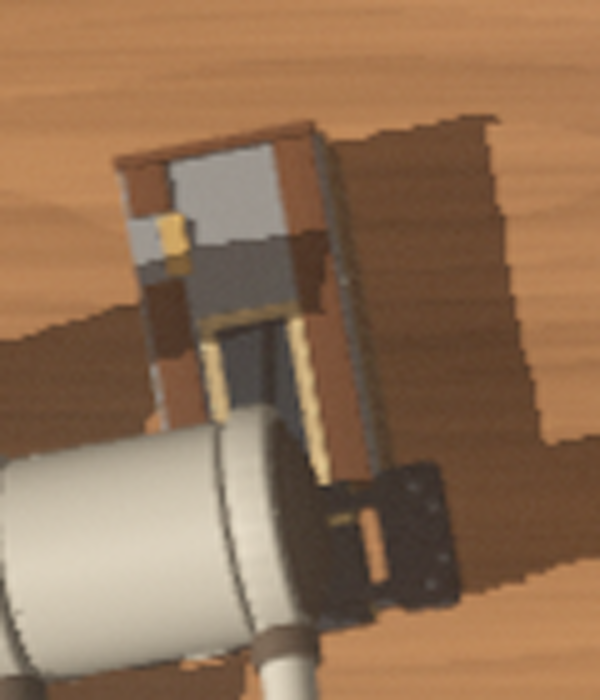

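Run:
```python
from fit import *
c=np.array([.6578,.2282]);w=np.radians(9.4);ex=np.array([np.cos(w),np.sin(w)]);ey=np.array([-ex[1],ex[0]])
for n,L in (("top",crop((180,160),5,[(203,331),(298,308),(330,483)])),("scene",crop((280,130),5,[(247,313),(508,398),(543,337)]))):
  for uv in L:
    p=ray(n,uv,.096)[:2];print(n,p,((p-c)@ex*1000+92.5).round(1),((p-c)@ey*1000).round(1))
```

```text
top [0.65572735 0.25062133] 94.1 22.5
top [0.66577632 0.20409034] 96.4 -25.1
top [0.57993185 0.18957574] 9.4 -25.4
scene [0.514263   0.17556595] -57.7 -28.5
scene [0.66451424 0.20151466] 94.8 -27.4
scene [0.65935596 0.25028818] 97.6 21.5
```

The slate rests steady in the tray with about 58–61 mm out. The gripper is right above its front. I'll wait for the jaws to open fully, then go down.

>>> step_arm(
  rows=[
    [[0, 0, 0], [0, 0, 0], -1],
    [[0, 0, 0], [0, 0, 0], -1],
    [[0, 0, 0], [0, 0, 0], -1],
    [[0, 0, 0], [0, 0, 0], -1],
    [[0, 0, 0], [0, 0, 0], -1],
    [[0, 0, 0], [0, 0, 0], -1],
  ],
)

```text
time_s: 9.5
ee_pos: [0.5319, 0.2053, 0.1361]
ee_rot: [[0.163, -0.987, -0.002], [-0.987, -0.163, -0.0], [-0.0, 0.002, -1.0]]
force: [-0.8, 0.1, 0.2]
gripper_width: 0.0918
```

```bash
python3 go.py 0.5333 0.2055 0.074 9.4
```

```text
t 9.5 pos [0.5319 0.2053 0.1361] yaw(x+90) 9.406833880793585 z [-0.0022 -0.0003 -1.    ] F [-0.8217  0.1313  0.1561] w 0.09181772474929971 q [ 8.9695 12.5491 96.7126 -0.0002 70.8634 89.5628]
shift [ 0.0001 -0.0016  0.0621] turn [0.001  0.     0.0001]
```

>>> step_arm(
  rows=[
    [[0, -0.0015, 0.02], [0.001, 0, 0], -1],
    [[0, -0.0015, 0.04], [0.001, 0, 0], -1],
    [[0, -0.0015, 0.055], [0.001, 0, 0], -1],
    [[0, -0.0015, 0.062], [0.001, 0, 0], -1],
    [[0, -0.0015, 0.062], [0.001, 0, 0], -1],
    [[0, -0.0015, 0.062], [0.001, 0, 0], -1],
  ],
)

```text
time_s: 10.1
ee_pos: [0.5338, 0.2056, 0.0749]
ee_rot: [[0.163, -0.987, 0.001], [-0.987, -0.163, 0.0], [0.0, -0.001, -1.0]]
force: [-0.0, -0.5, 0.8]
gripper_width: 0.0918
```

```bash
python3 look.py d6 180 160 120 140 280 130 160 120; python3 go.py 0.5333 0.2055 0.074 9.4
```

```text
t 10.2 pos [0.5341 0.2057 0.0753] yaw(x+90) 9.406001322813765 z [ 0.002   0.0003 -1.    ] F [ 0.5955 -0.3753  0.159 ] w 0.09164448440589922 q [ 8.9713 17.0004 98.8756  0.0019 64.0072 89.5645]
shift [0.0001 0.0008 0.0013] turn [-0.001   0.      0.0001]
```

View pics/d6_scene.png

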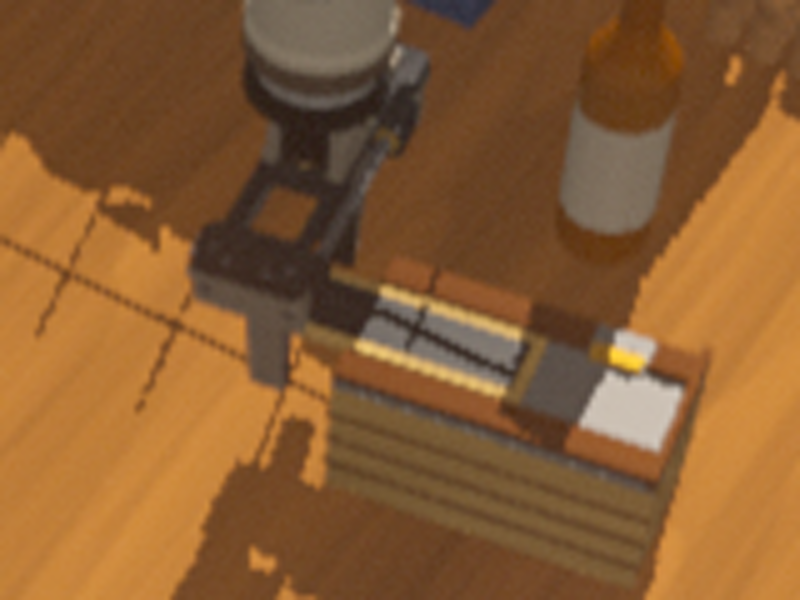

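The fingers straddle the part that sticks out. Closing.

>>> step_arm(
  rows=[
    [[0, 0, 0.001], [0, 0, 0], 0],
    [[0, 0, 0.001], [0, 0, 0], 0],
    [[0, 0, 0.001], [0, 0, 0], 0],
    [[0, 0, 0.001], [0, 0, 0], 0],
    [[0, 0, 0.001], [0, 0, 0], 0.5],
    [[0, 0, 0.001], [0, 0, 0], 0.5],
    [[0, 0, 0.001], [0, 0, 0], 0.5],
  ],
  squeeze=15,
)

```text
time_s: 10.9
ee_pos: [0.5332, 0.2055, 0.0732]
ee_rot: [[0.163, -0.987, 0.0], [-0.987, -0.163, -0.0], [0.0, -0.0, -1.0]]
force: [-0.3, 0.4, -0.0]
gripper_width: 0.0493
```

```bash
python3 go.py 0.5333 0.2055 0.074 9.4
```

```text
t 10.9 pos [0.5332 0.2055 0.0732] yaw(x+90) 9.402405561014376 z [ 0. -0. -1.] F [-0.345   0.3815 -0.025 ] w 0.04931247687103427 q [ 8.9675 17.1369 98.974  -0.0013 63.8889 89.5656]
shift [ 0.     -0.0001 -0.0008] turn [-0. -0.  0.]
```

Jaws hold at 49 mm. I'll squeeze harder, then lift by small steps.

>>> step_arm(
  rows=[
    [[0, 0, 0], [0, 0, 0], 0.6],
    [[0, 0, 0], [0, 0, 0], 0.6],
    [[0, 0, -0.002], [0, 0, 0], 0.6],
    [[0, 0, -0.005], [0, 0, 0], 0.6],
    [[0, 0, -0.01], [0, 0, 0], 0.6],
    [[0, 0, -0.02], [0, 0, 0], 0.6],
    [[0, 0, -0.03], [0, 0, 0], 0.6],
    [[0, 0, -0.03], [0, 0, 0], 0.6],
  ],
  squeeze=40,
)

```text
time_s: 11.7
ee_pos: [0.5348, 0.2059, 0.1057]
ee_rot: [[0.163, -0.987, 0.004], [-0.987, -0.163, 0.001], [0.0, -0.004, -1.0]]
force: [0.8, -0.3, -1.8]
gripper_width: 0.0491
```

```bash
python3 look.py d7 180 160 120 140 280 130 160 120; python3 go.py 0.5333 0.2055 0.074 9.4
```

```text
t 11.8 pos [0.5336 0.2056 0.1038] yaw(x+90) 9.406113579038049 z [ 0.0012  0.0002 -1.    ] F [-0.1594  0.1327 -2.2278] w 0.04927929853619505 q [ 8.97   14.8153 97.964   0.0005 67.1518 89.5637]
shift [0.0001 0.0003 0.0298] turn [-0.0006 -0.      0.0001]
```

View pics/d7_scene.png

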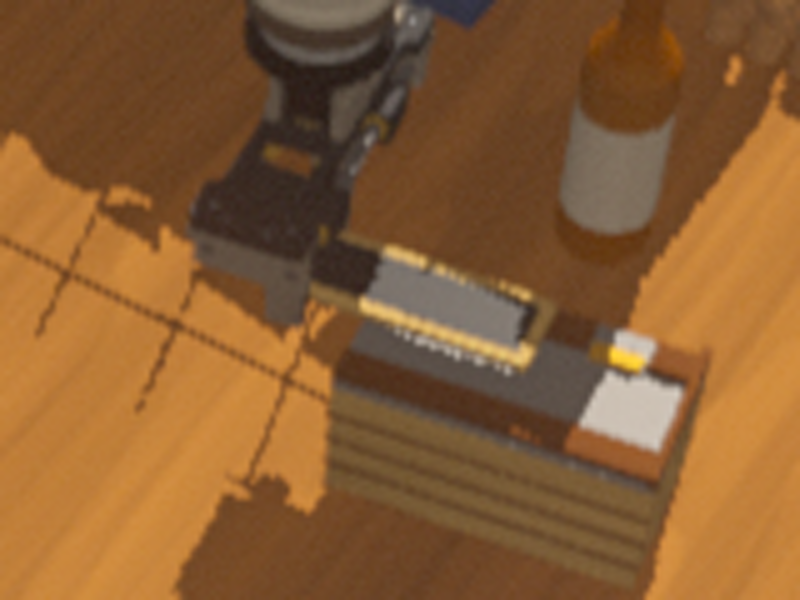

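View pics/d7_top.png

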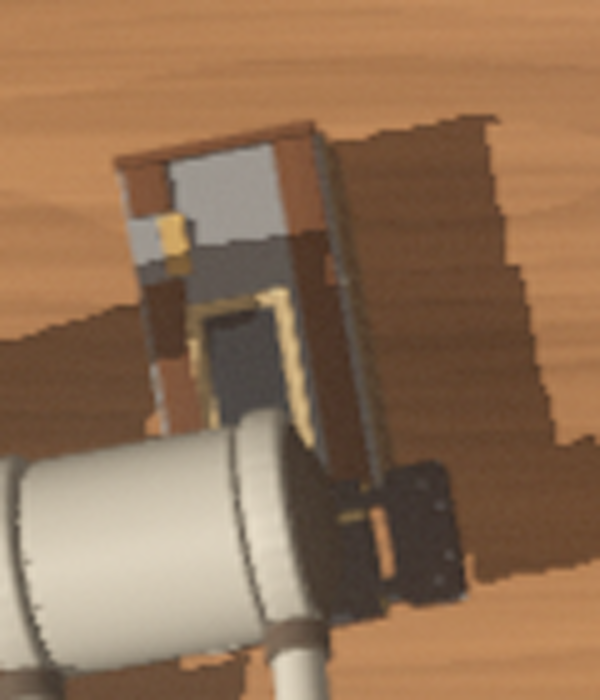

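The slate has been lifted by about 30 mm. I'll triangulate the tail corners to check its pitch and where the tail is relative to the tool.

```bash
cat > tri.py <<'E'
from go import *
def tri(a,b):
    r=least_squares(lambda P:np.concatenate([(proj("top",[P])[0]-a),(proj("scene",[P])[0]-b)]),[.6,.1,.1]);return r.x,r.cost
def rep(P,s,R):
    return R.T@(np.array(P)-s["ee_pos"])
E
python3 - <<'E'
from tri import *
s,R=show()
a=crop((180,160),5,[(188,309),(284,289)]);b=crop((280,130),5,[(557,304),(532,366)])
for i in range(2):
    P,c=tri(a[i],b[i]);print(P,c,"tool",rep(P,s,R))
    for n,q in(("top",a[i]),("scene",b[i])): p=ray(n,q,.1258);print(n,p,rep(p,s,R))
E
```

```text
t 11.8 pos [0.5336 0.2056 0.1038] yaw(x+90) 9.406113579038049 z [ 0.0012  0.0002 -1.    ] F [-0.1594  0.1327 -2.2278] w 0.04927929853619505 q [ 8.97   14.8153 97.964   0.0005 67.1518 89.5637]
[0.6631 0.2527 0.123 ] 7.627900680887176e-05 tool [-0.0253 -0.1355 -0.019 ]
top [0.6627 0.2522 0.1258] [-0.0248 -0.135  -0.0218]
scene [0.6641 0.2503 0.1258] [-0.0228 -0.1361 -0.0218]
[0.6722 0.2071 0.1217] 0.06316400664252901 tool [ 0.0212 -0.137  -0.0177]
top [0.6711 0.2061 0.1258] [ 0.022  -0.1358 -0.0218]
scene [0.674  0.2043 0.1258] [ 0.0243 -0.1383 -0.0218]
```

```bash
python3 go.py 0.435 -0.1785 0.16 -4.6; python3 -c "
from fit import *
print(ray('top',(447,345),.05))"
```

```text
t 11.8 pos [0.5336 0.2056 0.1038] yaw(x+90) 9.406113579038049 z [ 0.0012  0.0002 -1.    ] F [-0.1594  0.1327 -2.2278] w 0.04927929853619505 q [ 8.97   14.8153 97.964   0.0005 67.1518 89.5637]
shift [ 0.3628  0.16   -0.0564] turn [-0.0006  0.0001  0.1167]
[ 0.35239607 -0.29591409  0.05      ]
```

>>> step_arm(
  rows=[
    [[0, 0, -0.02], [0, 0, 0], 0.6],
    [[0, 0, -0.045], [0, 0, 0], 0.6],
    [[0.015, 0.007, -0.056], [0, 0, 0.004], 0.6],
    [[0.045, 0.02, -0.056], [0, 0, 0.014], 0.6],
    [[0.08, 0.035, -0.056], [0, 0, 0.025], 0.6],
    [[0.115, 0.05, -0.056], [0, 0, 0.037], 0.6],
    [[0.15, 0.066, -0.056], [0, 0, 0.048], 0.6],
    [[0.185, 0.081, -0.056], [0, 0, 0.06], 0.6],
    [[0.22, 0.097, -0.056], [0, 0, 0.071], 0.6],
    [[0.255, 0.112, -0.056], [0, 0, 0.082], 0.6],
    [[0.29, 0.128, -0.056], [0, 0, 0.093], 0.6],
    [[0.315, 0.139, -0.056], [0, 0, 0.101], 0.6],
  ],
)

```text
time_s: 13.0
ee_pos: [0.4465, -0.1298, 0.1589]
ee_rot: [[-0.05, -0.999, -0.0], [-0.999, 0.05, -0.0], [0.0, 0.0, -1.0]]
force: [0.7, 1.6, -1.6]
gripper_width: 0.0491
```

```bash
python3 go.py 0.435 -0.1785 0.1 -4.6
```

```text
t 13.0 pos [ 0.4465 -0.1298  0.1589] yaw(x+90) -2.8377332400439315 z [-0.0005 -0.0003 -1.    ] F [ 0.6958  1.5544 -1.6465] w 0.04914616385001633 q [-31.1315  -4.6585 112.1402  -0.0278  72.5343  61.7146]
shift [0.0492 0.0091 0.0589] turn [ 0.0002 -0.0001  0.0147]
```

>>> step_arm(
  rows=[
    [[0.02, 0.004, 0], [0, 0, 0.006], 0.6],
    [[0.038, 0.008, 0], [0, 0, 0.012], 0.6],
    [[0.047, 0.009, 0.01], [0, 0, 0.0147], 0.6],
    [[0.047, 0.009, 0.03], [0, 0, 0.0147], 0.6],
    [[0.047, 0.009, 0.05], [0, 0, 0.0147], 0.6],
    [[0.047, 0.009, 0.058], [0, 0, 0.0147], 0.6],
    [[0.047, 0.009, 0.058], [0, 0, 0.0147], 0.6],
    [[0.047, 0.009, 0.058], [0, 0, 0.0147], 0.6],
  ],
)

```text
time_s: 13.8
ee_pos: [0.4367, -0.1744, 0.1015]
ee_rot: [[-0.078, -0.997, 0.0], [-0.997, 0.078, -0.0], [0.0, -0.0, -1.0]]
force: [0.7, 0.3, -2.4]
gripper_width: 0.0492
```

```bash
python3 look.py e1 350 170 120 140 200 230 150 120; python3 go.py 0.435 -0.1785 0.068 -4.6
```

```text
t 13.9 pos [ 0.4371 -0.1748  0.1022] yaw(x+90) -4.456256976070961 z [ 0.0017 -0.0012 -1.    ] F [ 0.5222 -0.2984 -1.7802] w 0.049161011087681714 q [-36.5507   0.3679 114.2255   0.0021  65.2888  57.9046]
shift [0.0038 0.0019 0.0342] turn [-0.0008 -0.0005  0.0012]
```

View pics/e1_scene.png

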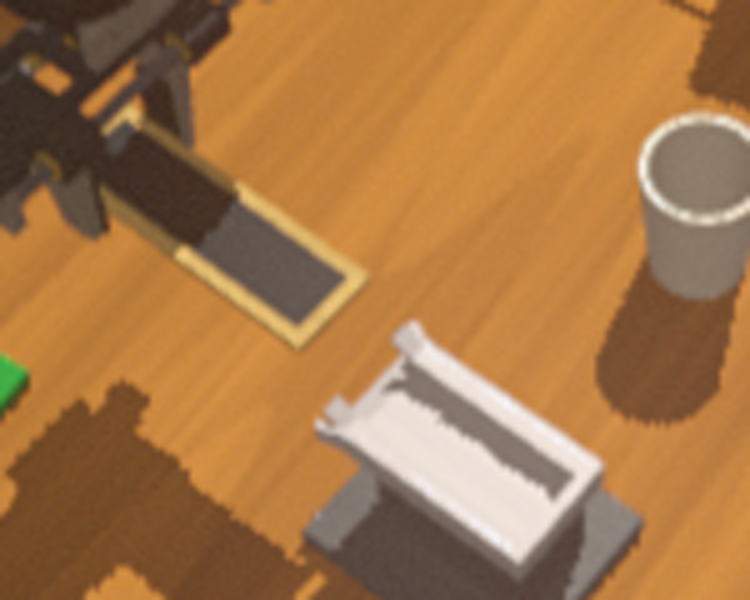

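View pics/e1_top.png

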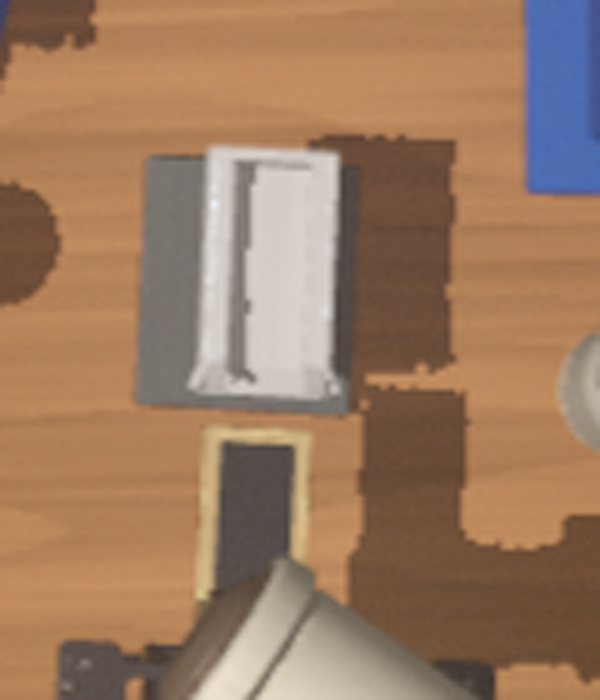

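```bash
python3 - <<'E'
from tri import *
s,R=show()
a=crop((350,170),5,[(203,431),(313,436)]);b=crop((200,230),5,[(370,274),(299,349)])
for i in range(2):
    P,c=tri(a[i],b[i]);print(P,c,"tool",rep(P,s,R))
    for n,q in(("top",a[i]),("scene",b[i])): p=ray(n,q,.1242);print(n,p,rep(p,s,R))
def yaw(n,L,o,z):
    p,q=[ray(n,u,z) for u in crop(o,5,L)];print(n,p,q,np.degrees(np.arctan2(*(q-p)[[1,0]])))
print("slate");yaw("top",[(195,595),(203,431)],(350,170),.124);yaw("top",[(302,550),(312,436)],(350,170),.124);yaw("scene",[(105,190),(299,349)],(200,230),.124);yaw("scene",[(140,110),(370,274)],(200,230),.124)
print("rail");yaw("top",[(203,365),(208,148)],(350,170),.094);yaw("top",[(333,370),(340,152)],(350,170),.094);yaw("top",[(137,403),(148,157)],(350,170),.007)
yaw("scene",[(330,432),(522,565)],(200,230),.094);yaw("scene",[(425,338),(604,466)],(200,230),.094)
E
python3 - <<'E'
import cv2
t=cv2.imread("pics/e1_top.png");s=cv2.imread("pics/e1_scene.png")
cv2.imwrite("pics/e1t2.png",cv2.resize(t[130:450,120:380],None,fx=2.3,fy=1.8,interpolation=2))
cv2.imwrite("pics/e1s2.png",cv2.resize(s[250:600,230:650],None,fx=1.7,fy=1.7,interpolation=2))
E
```

```text
t 13.9 pos [ 0.4371 -0.1748  0.1022] yaw(x+90) -4.456256976070961 z [ 0.0017 -0.0012 -1.    ] F [ 0.5222 -0.2984 -1.7802] w 0.049161011087681714 q [-36.5507   0.3679 114.2255   0.0021  65.2888  57.9046]
[ 0.5706 -0.1578  0.1157] 0.000264158792382598 tool [-0.0273 -0.1318 -0.0133]
top [ 0.5701 -0.1568  0.1242] [-0.0282 -0.1312 -0.0218]
scene [ 0.5742 -0.1617  0.1242] [-0.0237 -0.1356 -0.0218]
[ 0.5672 -0.2094  0.1166] 0.028993427684872747 tool [ 0.0244 -0.1324 -0.0141]
top [ 0.5664 -0.2085  0.1242] [ 0.0236 -0.1315 -0.0217]
scene [ 0.5707 -0.2123  0.1242] [ 0.027  -0.1361 -0.0217]
slate
top [ 0.493  -0.1503  0.124 ] [ 0.5701 -0.1568  0.124 ] -4.816745162448195
top [ 0.5128 -0.2013  0.124 ] [ 0.5664 -0.2081  0.124 ] -7.213594047642488
scene [ 0.4399 -0.1933  0.124 ] [ 0.5706 -0.2122  0.124 ] -8.232627055313785
scene [ 0.424  -0.1474  0.124 ] [ 0.5741 -0.1616  0.124 ] -5.402889833302294
rail
top [ 0.6041 -0.1612  0.094 ] [ 0.7101 -0.1674  0.094 ] -3.3488251086257645
top [ 0.6    -0.2238  0.094 ] [ 0.7064 -0.2314  0.094 ] -4.093759026145008
top [ 0.5931 -0.1361  0.007 ] [ 0.7206 -0.1461  0.007 ] -4.46734847298293
scene [ 0.5967 -0.2273  0.094 ] [ 0.7088 -0.2339  0.094 ] -3.3650219611011676
scene [ 0.6044 -0.1623  0.094 ] [ 0.7126 -0.1723  0.094 ] -5.306078155926016
```

View pics/e1s2.png

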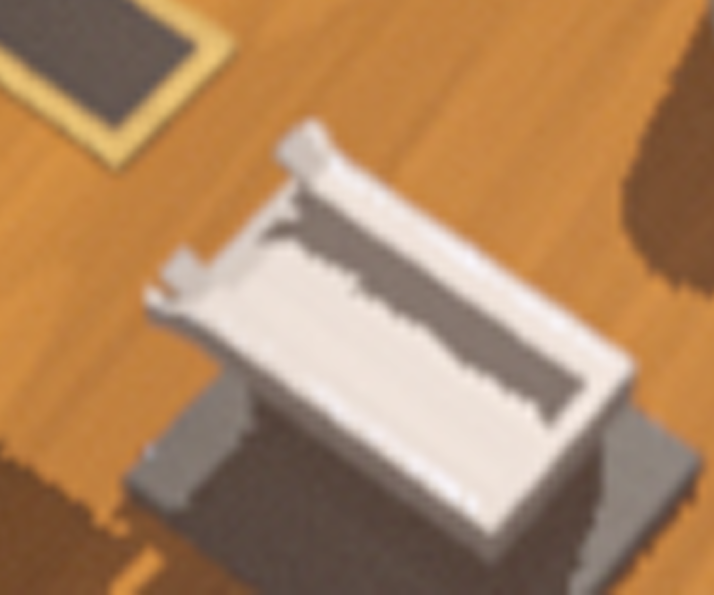

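View pics/e1t2.png

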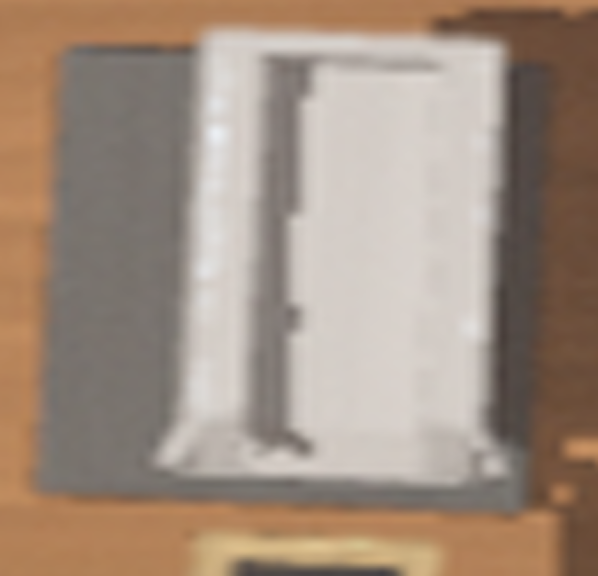

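```bash
python3 go.py 0.437 -0.1806 0.068 -4.3
```

```text
t 13.9 pos [ 0.4371 -0.1748  0.1022] yaw(x+90) -4.456256976070961 z [ 0.0017 -0.0012 -1.    ] F [ 0.5222 -0.2984 -1.7802] w 0.049161011087681714 q [-36.5507   0.3679 114.2255   0.0021  65.2888  57.9046]
shift [ 0.0058 -0.0003  0.0342] turn [-0.0008 -0.0005 -0.0013]
```

>>> step_arm(
  rows=[
    [[0.003, 0, 0.01], [0, 0, -0.001], 0.6],
    [[0.0055, 0, 0.022], [0, 0, -0.001], 0.6],
    [[0.0055, 0, 0.031], [0, 0, -0.001], 0.6],
    [[0.0055, 0, 0.034], [0, 0, -0.001], 0.6],
    [[0.0055, 0, 0.034], [0, 0, -0.001], 0.6],
    [[0.0055, 0, 0.034], [0, 0, -0.001], 0.6],
    [[0.0055, 0, 0.034], [0, 0, -0.001], 0.6],
  ],
)

```text
time_s: 14.6
ee_pos: [0.4363, -0.1802, 0.0676]
ee_rot: [[-0.076, -0.997, 0.001], [-0.997, 0.076, -0.001], [0.0, -0.001, -1.0]]
force: [0.2, 0.1, -2.1]
gripper_width: 0.0493
```

```bash
python3 look.py e2 350 170 120 140 200 230 150 120; python3 go.py 0.437 -0.1806 0.068 -4.3
```

```text
t 14.7 pos [ 0.4362 -0.1801  0.0676] yaw(x+90) -4.352652324605458 z [ 0.0007 -0.0005 -1.    ] F [ 0.1947  0.6467 -1.8756] w 0.048979230757339544 q [-37.1533   3.7475 115.2299  -0.0001  60.9746  57.1994]
shift [ 0.0004 -0.0008 -0.0004] turn [-0.0003 -0.0002 -0.0004]
```

View pics/e2_scene.png

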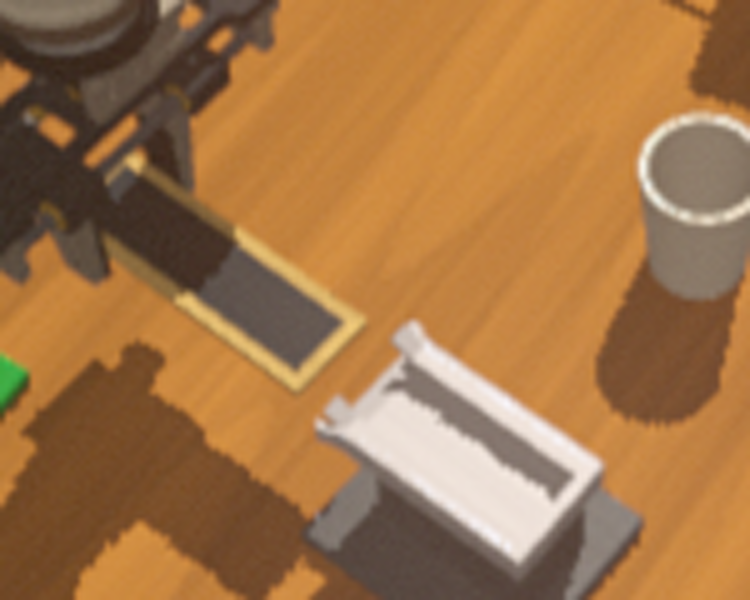

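View pics/e2_top.png

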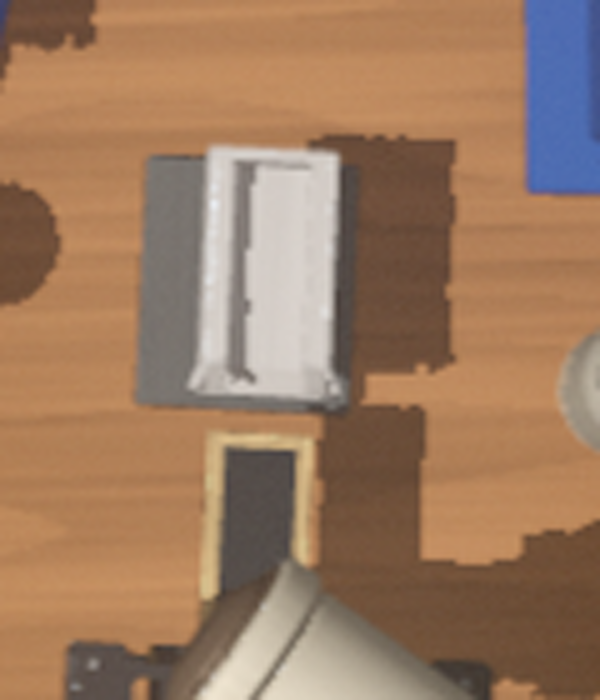

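The slate's tail lines up with the channel. In the top crop the tail centre is at u≈262 and the rail axis at ≈264.5, so it sits about 1 mm too far to +y. I'll shift by 1.2 mm and enter slowly.

>>> step_arm(
  rows=[
    [[0.0012, -0.005, 0], [0, 0, 0], 0.6],
    [[0.0012, -0.01, 0], [0, 0, 0], 0.6],
    [[0.0012, -0.015, 0], [0, 0, 0], 0.6],
    [[0.0012, -0.02, 0], [0, 0, 0], 0.6],
    [[0.0012, -0.024, 0], [0, 0, 0], 0.6],
    [[0.0012, -0.028, 0], [0, 0, 0], 0.6],
  ],
)

```text
time_s: 15.3
ee_pos: [0.4641, -0.1832, 0.0671]
ee_rot: [[-0.076, -0.997, -0.0], [-0.997, 0.076, 0.0], [-0.0, 0.0, -1.0]]
force: [0.6, -0.3, -1.8]
gripper_width: 0.0493
```

>>> step_arm(
  rows=[
    [[0, -0.003, 0], [0, 0, 0], 0.6],
    [[0, -0.006, 0], [0, 0, 0], 0.6],
    [[0, -0.009, 0], [0, 0, 0], 0.6],
    [[0, -0.012, 0], [0, 0, 0], 0.6],
    [[0, -0.015, 0], [0, 0, 0], 0.6],
  ],
)

```text
time_s: 15.8
ee_pos: [0.4789, -0.1844, 0.0672]
ee_rot: [[-0.076, -0.997, 0.0], [-0.997, 0.076, -0.0], [0.0, -0.0, -1.0]]
force: [0.1, -0.8, -2.6]
gripper_width: 0.0497
```

```bash
python3 look.py e3 350 170 120 140 200 230 150 120; python3 go.py 0.437 -0.1806 0.068 -4.3
```

```text
t 15.9 pos [ 0.4791 -0.1845  0.0672] yaw(x+90) -4.347408709508684 z [ 0.0003 -0.0002 -1.    ] F [ 0.1442  0.3476 -2.3694] w 0.049322589000313596 q [-34.5695   9.7232 108.6742   0.0015  61.5845  59.7772]
shift [-0.0007  0.0422 -0.0008] turn [-0.0001 -0.0001 -0.0004]
```

View pics/e3_scene.png

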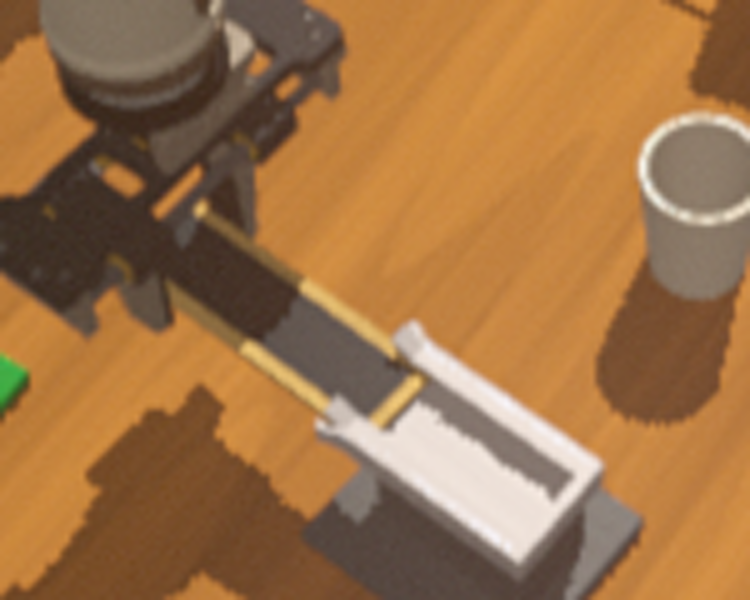

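View pics/e3_top.png

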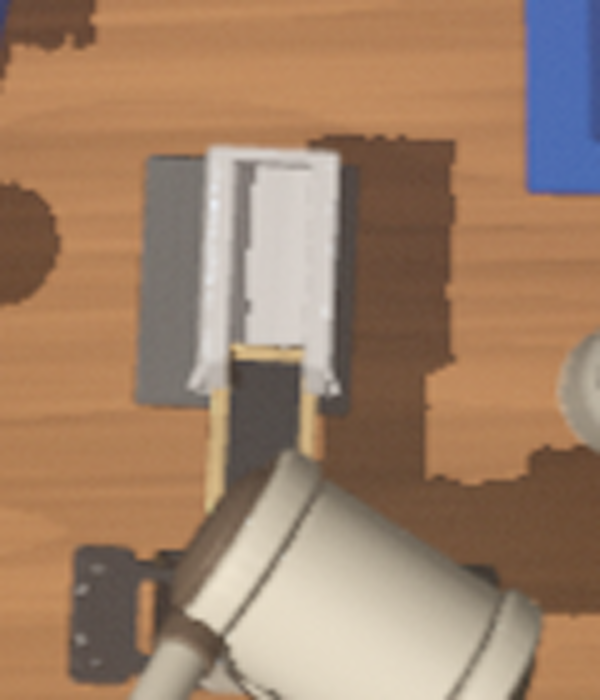

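The tail end is in the mouth and under both lips, seen at (265,350) in the top crop, with no contact force. Going on.

>>> step_arm(
  rows=[
    [[0, -0.004, 0], [0, 0, 0], 0.6],
    [[0, -0.008, 0], [0, 0, 0], 0.6],
    [[0, -0.012, 0], [0, 0, 0], 0.6],
    [[0, -0.016, 0], [0, 0, 0], 0.6],
    [[0, -0.02, 0], [0, 0, 0], 0.6],
    [[0, -0.024, 0], [0, 0, 0], 0.6],
  ],
)

```text
time_s: 16.5
ee_pos: [0.503, -0.1862, 0.0671]
ee_rot: [[-0.076, -0.997, -0.0], [-0.997, 0.076, 0.0], [-0.0, 0.0, -1.0]]
force: [0.9, 1.2, -2.7]
gripper_width: 0.0489
```

```bash
python3 go.py 0.568 -0.1897 0.067 -4.3
```

```text
t 16.5 pos [ 0.503  -0.1862  0.0671] yaw(x+90) -4.355088398806146 z [-0.  0. -1.] F [ 0.8659  1.2105 -2.7085] w 0.04886562854246102 q [-33.2351  12.9088 104.9484   0.0006  62.1461  61.1197]
shift [-0.0015 -0.0651  0.0001] turn [ 0.      0.     -0.0005]
```

>>> step_arm(
  rows=[
    [[0, -0.004, 0], [0, 0, 0], 0.6],
    [[0, -0.008, 0], [0, 0, 0], 0.6],
    [[0, -0.012, 0], [0, 0, 0], 0.6],
    [[0, -0.016, 0], [0, 0, 0], 0.6],
    [[0, -0.02, 0], [0, 0, 0], 0.6],
    [[0, -0.024, 0], [0, 0, 0], 0.6],
    [[0, -0.028, 0], [0, 0, 0], 0.6],
  ],
)

```text
time_s: 17.2
ee_pos: [0.5309, -0.1884, 0.0672]
ee_rot: [[-0.076, -0.997, -0.0], [-0.997, 0.076, 0.0], [-0.0, 0.0, -1.0]]
force: [0.0, -0.2, -1.1]
gripper_width: 0.049
```

```bash
python3 look.py e4 350 170 120 140 200 230 150 120; python3 go.py 0.568 -0.1897 0.067 -4.3
```

```text
t 17.3 pos [ 0.5311 -0.1884  0.0672] yaw(x+90) -4.350051678436216 z [ 0.0004 -0.0002 -1.    ] F [ 0.61    0.1065 -2.4093] w 0.049413002436537797 q [-31.8246  16.5396 100.4929   0.0032  62.9453  62.524 ]
shift [-0.0016 -0.0369  0.0002] turn [-0.0002 -0.0001 -0.0004]
```

View pics/e4_top.png

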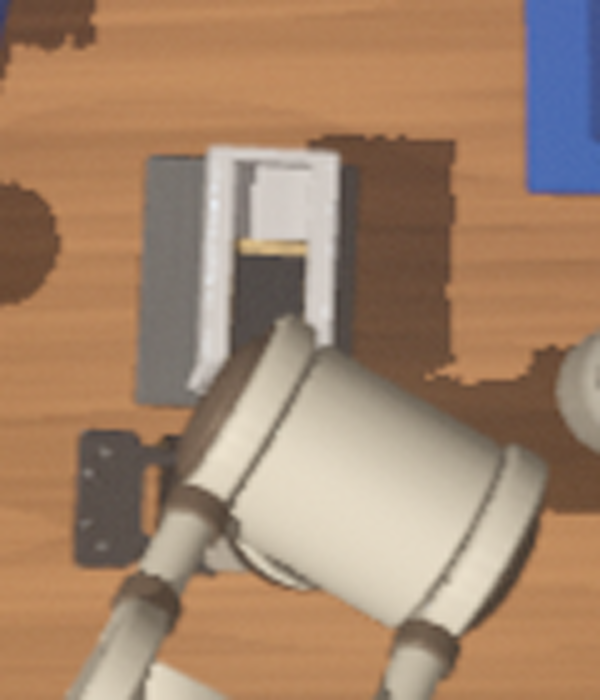

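>>> step_arm(
  rows=[
    [[0, -0.004, 0], [0, 0, 0], 0.6],
    [[0, -0.008, 0], [0, 0, 0], 0.6],
    [[0, -0.012, 0], [0, 0, 0], 0.6],
    [[0, -0.016, 0], [0, 0, 0], 0.6],
    [[0, -0.02, 0], [0, 0, 0], 0.6],
    [[0, -0.024, 0], [0, 0, 0], 0.6],
    [[0, -0.028, 0], [0, 0, 0], 0.6],
  ],
)

```text
time_s: 18.0
ee_pos: [0.5588, -0.1905, 0.0672]
ee_rot: [[-0.076, -0.997, -0.0], [-0.997, 0.076, 0.0], [-0.0, 0.0, -1.0]]
force: [0.7, -0.3, -2.0]
gripper_width: 0.0491
```

>>> step_arm(
  rows=[
    [[0, -0.001, 0.0005], [0, 0, 0], 0.6],
    [[0, -0.002, 0.001], [0, 0, 0], 0.6],
    [[0, -0.002, 0.0015], [0, 0, 0], 0.6],
    [[0, -0.002, 0.0015], [0, 0, 0], 0.6],
  ],
)

```text
time_s: 18.4
ee_pos: [0.5602, -0.1905, 0.0655]
ee_rot: [[-0.076, -0.997, -0.0], [-0.997, 0.076, 0.0], [-0.0, 0.0, -1.0]]
force: [-0.1, -0.7, -1.6]
gripper_width: 0.0493
```

>>> step_arm(
  rows=[
    [[0, 0, 0.0005], [0, 0, 0], 0.6],
    [[0, 0, 0.001], [0, 0, 0], 0.6],
    [[0, 0, 0.001], [0, 0, 0], 0.6],
  ],
)

```text
time_s: 18.7
ee_pos: [0.5604, -0.1906, 0.0646]
ee_rot: [[-0.076, -0.997, -0.0], [-0.997, 0.076, 0.0], [-0.0, 0.0, -1.0]]
force: [-0.3, -0.7, -2.2]
gripper_width: 0.0493
```

>>> step_arm(
  rows=[
    [[0, -0.001, 0], [0, 0, 0], 0.6],
    [[0, -0.002, 0], [0, 0, 0], 0.6],
    [[0, -0.003, 0], [0, 0, 0], 0.6],
    [[0, -0.004, 0], [0, 0, 0], 0.6],
  ],
)

```text
time_s: 19.1
ee_pos: [0.5645, -0.191, 0.0647]
ee_rot: [[-0.076, -0.997, -0.0], [-0.997, 0.076, 0.0], [-0.0, 0.0, -1.0]]
force: [0.6, 0.6, -2.1]
gripper_width: 0.0493
```

>>> step_arm(
  rows=[
    [[0, -0.001, 0], [0, 0, 0], 0.6],
    [[0, -0.002, 0], [0, 0, 0], 0.6],
    [[0, -0.003, 0], [0, 0, 0], 0.6],
  ],
)

```text
time_s: 19.4
ee_pos: [0.5675, -0.1912, 0.0646]
ee_rot: [[-0.076, -0.997, -0.0], [-0.997, 0.076, 0.0], [-0.0, 0.0, -1.0]]
force: [-0.4, -0.1, -1.5]
gripper_width: 0.0495
```

```bash
python3 look.py e5 350 170 120 140 200 230 150 120; python3 go.py 0.568 -0.1897 0.067 -4.3
```

```text
t 19.5 pos [ 0.5676 -0.1912  0.0647] yaw(x+90) -4.352788975040255 z [ 0.0002 -0.0001 -1.    ] F [ 0.0307 -0.6129 -1.7963] w 0.04904066762420481 q [-30.1644  21.4401  94.531    0.0012  64.0191  64.1878]
shift [-0.0015 -0.0003 -0.0023] turn [-0.0001 -0.     -0.0004]
```

View pics/e5_top.png

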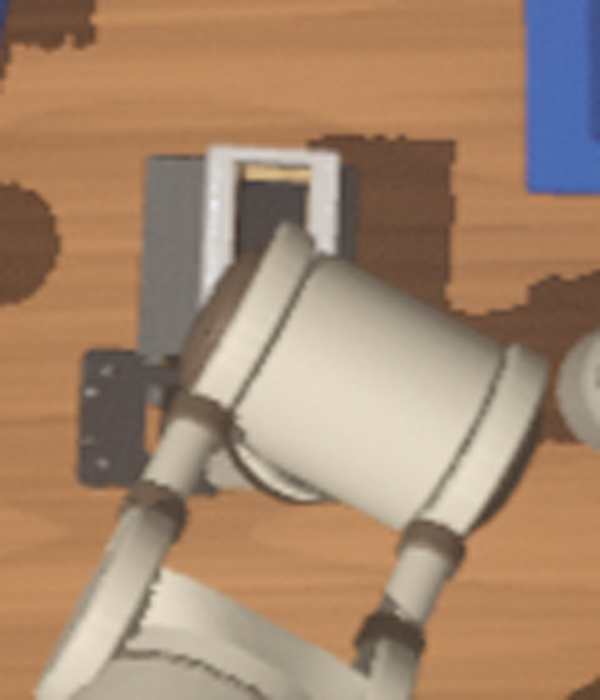

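View pics/e5_scene.png

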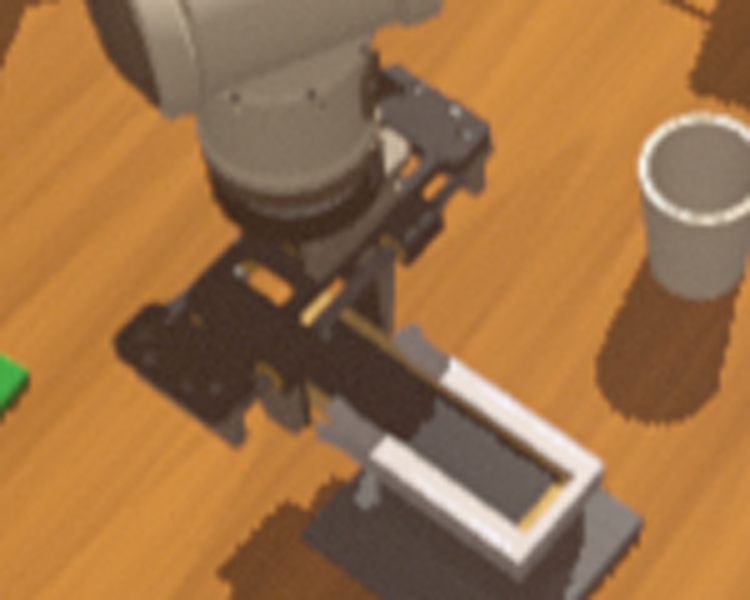

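The end is a few mm short of the stop. I'll creep on.

>>> step_arm(
  rows=[
    [[0, -0.0007, 0], [0, 0, 0], 0.6],
    [[0, -0.0015, 0], [0, 0, 0], 0.6],
    [[0, -0.0015, 0], [0, 0, 0], 0.6],
  ],
)

```text
time_s: 19.8
ee_pos: [0.5683, -0.1912, 0.0644]
ee_rot: [[-0.076, -0.997, -0.002], [-0.997, 0.076, 0.0], [-0.0, 0.002, -1.0]]
force: [-2.8, -0.6, -1.6]
gripper_width: 0.0496
```

>>> step_arm(
  rows=[
    [[0, -0.0007, 0], [0, 0, 0], 0.6],
    [[0, -0.0015, 0], [0, 0, 0], 0.6],
    [[0, -0.0015, 0], [0, 0, 0], 0.6],
  ],
)

```text
time_s: 20.1
ee_pos: [0.5683, -0.1911, 0.0636]
ee_rot: [[-0.076, -0.997, -0.005], [-0.997, 0.076, 0.001], [-0.001, 0.005, -1.0]]
force: [-7.3, -0.4, -1.2]
gripper_width: 0.0493
```

It touches the stop at x = 0.5683, the predicted place, with a 7 N push. Now I'll lower it to the floor.

>>> step_arm(
  rows=[
    [[0, 0, 0.0005], [0, 0, 0], 0.6],
    [[0, 0, 0.001], [0, 0, 0], 0.6],
    [[0, 0, 0.001], [0, 0, 0], 0.6],
  ],
)

```text
time_s: 20.4
ee_pos: [0.5683, -0.1912, 0.0632]
ee_rot: [[-0.076, -0.997, -0.005], [-0.997, 0.076, 0.001], [-0.001, 0.005, -1.0]]
force: [-8.3, 0.6, 1.4]
gripper_width: 0.0495
```

>>> step_arm(
  rows=[
    [[0, 0.001, 0], [0, 0, 0], 0.6],
    [[0, 0.001, 0], [0, 0, 0], -0.1],
    [[0, 0.001, 0], [0, 0, 0], -0.3],
    [[0, 0.001, 0], [0, 0, 0], -0.6],
    [[0, 0.001, 0], [0, 0, 0], -0.6],
    [[0, 0.001, 0], [0, 0, 0], -0.6],
  ],
)

```text
time_s: 21.0
ee_pos: [0.5698, -0.1914, 0.0639]
ee_rot: [[-0.076, -0.997, 0.001], [-0.997, 0.076, -0.0], [0.0, -0.001, -1.0]]
force: [-0.3, -0.4, -0.2]
gripper_width: 0.0735
```

```bash
python3 look.py e6 350 170 120 140 200 230 150 120; python3 go.py 0.568 -0.1897 0.067 -4.3
```

```text
t 21.1 pos [ 0.5696 -0.1913  0.0638] yaw(x+90) -4.359244031203346 z [ 0.0003 -0.0001 -1.    ] F [ 0.5253 -0.6061 -0.1619] w 0.07402701776857776 q [-30.0822  21.762   94.229    0.0055  63.9916  64.2746]
shift [-0.0015  0.0017 -0.0032] turn [-0.0001 -0.     -0.0005]
```

View pics/e6_scene.png

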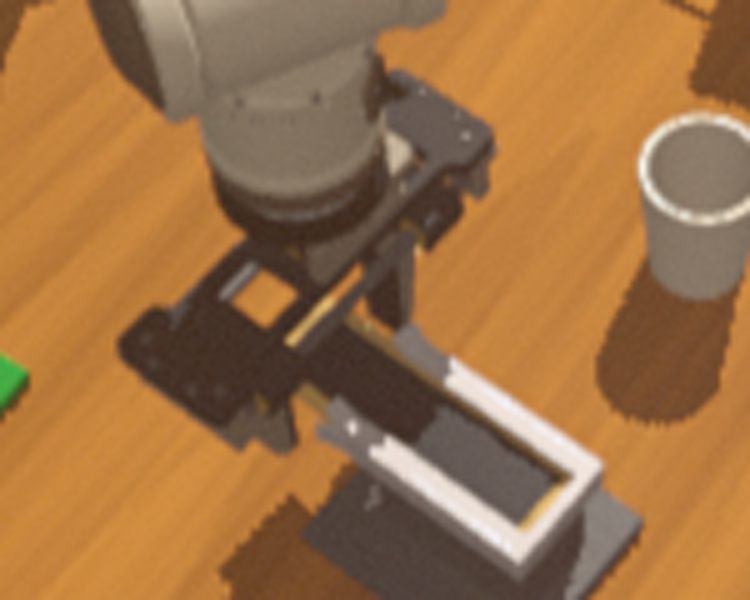

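Released, and the slate stays in. I'll raise the gripper, then back off for a clear look.

>>> step_arm(
  rows=[
    [[0, 0.001, -0.01], [0, 0, 0], -0.6],
    [[0, 0.001, -0.03], [0, 0, 0], -0.6],
    [[0, 0.001, -0.06], [0, 0, 0], -0.6],
    [[0, 0.001, -0.1], [0, 0, 0], -0.6],
    [[0, 0.02, -0.13], [0, 0, 0], -0.6],
    [[0, 0.06, -0.15], [0, 0, 0], -0.6],
    [[0, 0.1, -0.15], [0, 0, 0], -0.6],
    [[0, 0.14, -0.15], [0, 0, 0], -0.6],
    [[0, 0.17, -0.15], [0, 0, 0], -0.6],
    [[0, 0.17, -0.15], [0, 0, 0], -0.6],
  ],
)

```text
time_s: 22.1
ee_pos: [0.3976, -0.1779, 0.2141]
ee_rot: [[-0.078, -0.997, -0.0], [-0.997, 0.078, -0.001], [0.001, 0.0, -1.0]]
force: [-0.3, -0.2, 0.6]
gripper_width: 0.0736
```

```bash
python3 look.py e7 350 170 120 140 200 230 150 120
```

```text
(no output)
```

View pics/e7_scene.png

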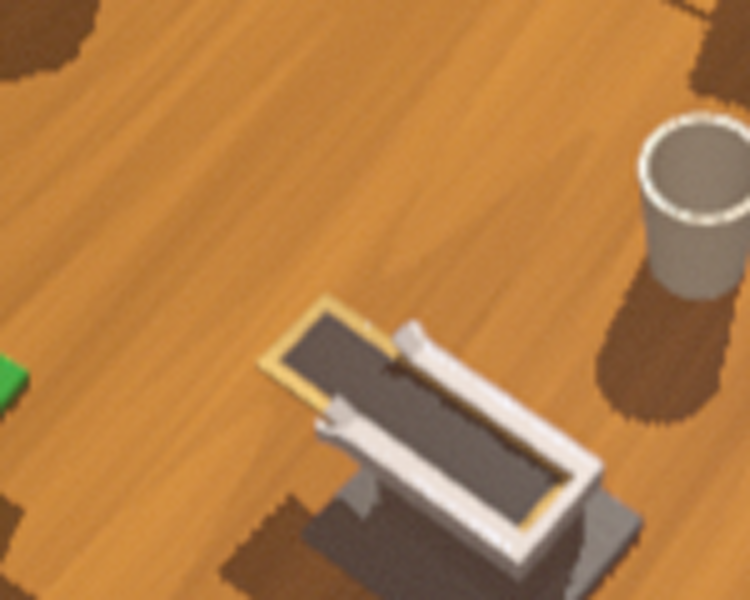

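View pics/e7_top.png

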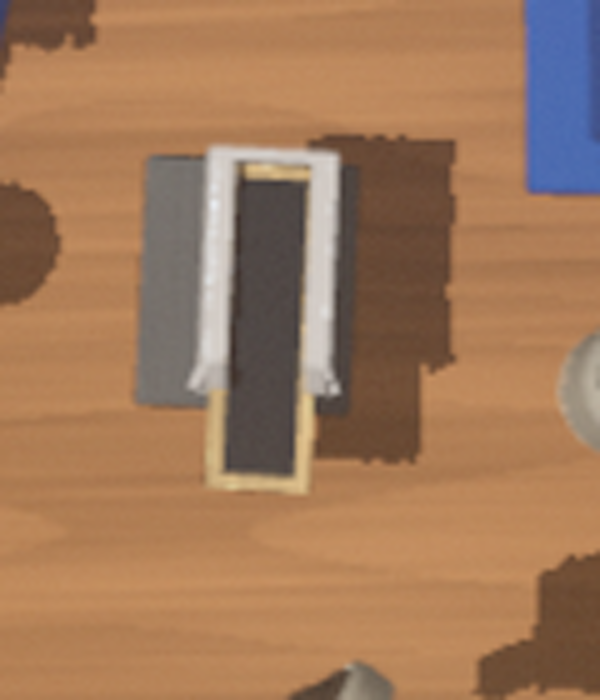

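```bash
python3 - <<'E'
from fit import *
w=np.radians(-4.4);ex=np.array([np.cos(w),np.sin(w)])
for n,L,st in (("top",crop((350,170),5,[(206,487),(310,494)]),(.7028,-.1987)),("scene",crop((200,230),5,[(325,294),(258,362)]),(.7053,-.203))):
  for uv in L:
    p=ray(n,uv,.086)[:2];print(n,p,"front end to stop",((np.array(st)-p)@ex*1000).round(1))
E
python3 - <<'E'
import cv2
t=cv2.imread("pics/e7_top.png");s=cv2.imread("pics/e7_scene.png")
a=cv2.resize(t[130:210,190:360],None,fx=4,fy=4,interpolation=2);b=cv2.resize(s[430:600,470:640],None,fx=3,fy=3,interpolation=2)
cv2.imwrite("pics/e7z.png",a);cv2.imwrite("pics/e7y.png",b)
E
```

```text
top [ 0.5453826 -0.1614081] front end to stop 159.8
top [ 0.54072338 -0.21153504] front end to stop 160.6
scene [ 0.54664276 -0.165332  ] front end to stop 161.1
scene [ 0.54257451 -0.21301301] front end to stop 161.5
```

View pics/e7z.png

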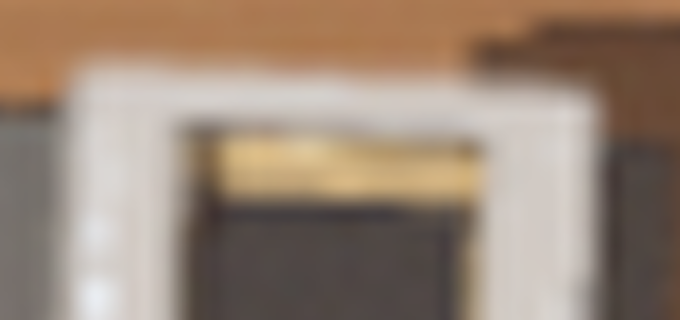

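View pics/e7y.png

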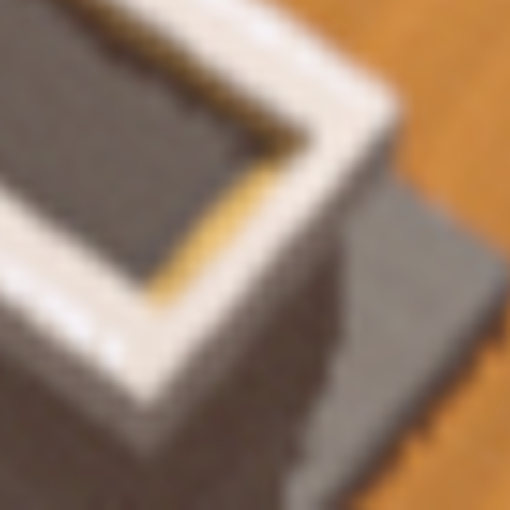

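Measured from front end to stop, the slate spans 160–161 mm (it is 160 mm long), so it is home to within the error. There is plenty of time, so I'll make sure with a gentle nudge of the shut fingers on its outer end.

```bash
python3 go.py 0.512 -0.1855 0.075 -4.5
```

```text
t 22.2 pos [ 0.4002 -0.1787  0.2146] yaw(x+90) -4.402577213944568 z [ 0.0019 -0.0012 -1.    ] F [ 0.3715  0.4464 -0.2887] w 0.0738005583957082 q [-39.9509 -12.2504 112.3777   0.0168  79.7429  54.4486]
shift [-0.0019 -0.1117  0.1398] turn [-0.001  -0.0005  0.0008]
```

>>> step_arm(
  rows=[
    [[-0.002, -0.03, 0.03], [0, 0, 0], 1],
    [[-0.002, -0.06, 0.06], [0, 0, 0], 1],
    [[-0.002, -0.09, 0.09], [0, 0, 0], 1],
    [[-0.002, -0.11, 0.12], [0, 0, 0], 1],
    [[-0.002, -0.111, 0.138], [0, 0, 0], 1],
    [[-0.002, -0.111, 0.139], [0, 0, 0], 1],
    [[-0.002, -0.111, 0.139], [0, 0, 0], 1],
    [[-0.002, -0.111, 0.139], [0, 0, 0], 1],
  ],
  squeeze=20,
)

```text
time_s: 23.0
ee_pos: [0.5119, -0.1854, 0.0762]
ee_rot: [[-0.076, -0.997, 0.002], [-0.997, 0.076, -0.001], [0.001, -0.002, -1.0]]
force: [-0.2, -0.3, 0.8]
gripper_width: 0.0116
```

>>> step_arm(
  rows=[
    [[0, -0.003, 0], [0, 0, 0], 1],
    [[0, -0.006, 0], [0, 0, 0], 1],
    [[0, -0.009, 0], [0, 0, 0], 1],
    [[0, -0.012, 0], [0, 0, 0], 1],
    [[0, -0.014, 0], [0, 0, 0], 1],
  ],
)

```text
time_s: 23.5
ee_pos: [0.5251, -0.186, 0.0748]
ee_rot: [[-0.076, -0.997, 0.0], [-0.997, 0.076, -0.0], [0.0, -0.0, -1.0]]
force: [0.2, -0.4, -0.0]
gripper_width: 0.0005
```

```bash
python3 look.py e8 350 170 120 140 200 230 150 120;python3 go.py 0.530 -0.187 0.075 -4.5
```

```text
t 23.6 pos [ 0.525  -0.1859  0.0747] yaw(x+90) -4.35164015283614 z [ 0.0001 -0.     -1.    ] F [-0.4481  0.4694 -0.57  ] w 0.00040424050400296484 q [-31.9358  15.0568 101.3614   0.0022  63.5755  62.4149]
shift [ 0.0007 -0.0051 -0.0003] turn [-0.0001 -0.      0.0012]
```

View pics/e8_scene.png

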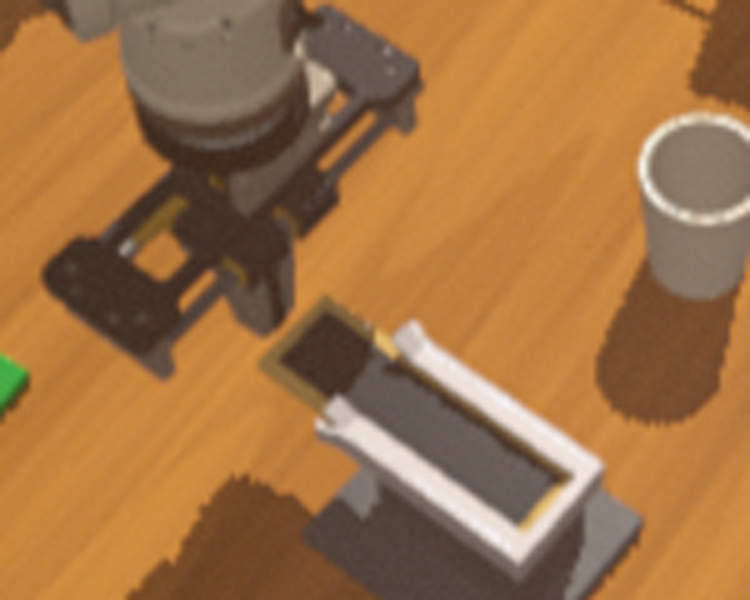

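The fingers are a few mm from the outer end, facing its middle. Creeping on.

>>> step_arm(
  rows=[
    [[0, -0.001, 0], [0, 0, 0], 1],
    [[0, -0.002, 0], [0, 0, 0], 1],
    [[0, -0.003, 0], [0, 0, 0], 1],
    [[0, -0.004, 0], [0, 0, 0], 1],
  ],
)

```text
time_s: 24.0
ee_pos: [0.5287, -0.1862, 0.0746]
ee_rot: [[-0.076, -0.997, -0.0], [-0.997, 0.076, 0.0], [-0.0, 0.0, -1.0]]
force: [-0.0, 0.4, 0.6]
gripper_width: 0.0004
```

>>> step_arm(
  rows=[
    [[0, -0.001, 0], [0, 0, 0], 1],
    [[0, -0.002, 0], [0, 0, 0], 1],
    [[0, -0.002, 0], [0, 0, 0], 1],
  ],
)

```text
time_s: 24.3
ee_pos: [0.5308, -0.1864, 0.0747]
ee_rot: [[-0.076, -0.997, 0.0], [-0.997, 0.076, -0.0], [0.0, -0.0, -1.0]]
force: [0.8, -0.3, 0.1]
gripper_width: 0.0005
```

>>> step_arm(
  rows=[
    [[0, -0.001, 0], [0, 0, 0], 1],
    [[0, -0.002, 0], [0, 0, 0], 1],
    [[0, -0.002, 0], [0, 0, 0], 1],
  ],
)

```text
time_s: 24.6
ee_pos: [0.5328, -0.1865, 0.0747]
ee_rot: [[-0.076, -0.997, 0.0], [-0.997, 0.076, -0.0], [0.0, -0.0, -1.0]]
force: [-0.5, -0.4, -0.5]
gripper_width: 0.0009
```

>>> step_arm(
  rows=[
    [[0, -0.001, 0], [0, 0, 0], 1],
    [[0, -0.0015, 0], [0, 0, 0], 1],
    [[0, -0.0015, 0], [0, 0, 0], 1],
  ],
)

```text
time_s: 24.9
ee_pos: [0.534, -0.1866, 0.0746]
ee_rot: [[-0.076, -0.997, -0.0], [-0.997, 0.076, 0.0], [-0.0, 0.0, -1.0]]
force: [-0.6, -0.0, 1.0]
gripper_width: 0.0004
```

>>> step_arm(
  rows=[
    [[0, -0.001, 0], [0, 0, 0], 1],
    [[0, -0.0015, 0], [0, 0, 0], 1],
    [[0, -0.0015, 0], [0, 0, 0], 1],
  ],
)

```text
time_s: 25.2
ee_pos: [0.5342, -0.1866, 0.0742]
ee_rot: [[-0.076, -0.997, -0.004], [-0.997, 0.076, 0.001], [-0.0, 0.004, -1.0]]
force: [-5.3, -0.5, 1.7]
gripper_width: 0.001
```

```bash
python3 look.py e9 350 170 120 140 200 230 150 120;python3 go.py 0.530 -0.187 0.075 -4.5
```

```text
t 25.3 pos [ 0.5342 -0.1866  0.0742] yaw(x+90) -4.348398691349175 z [-0.0035  0.0006 -1.    ] F [-5.8338 -0.2074  2.1128] w 0.0002542208586454144 q [-31.4432  16.4636  99.6896  -0.0838  64.0386  62.9419]
shift [ 0.0007  0.0042 -0.0008] turn [0.0017 0.0002 0.0013]
```

View pics/e9_scene.png

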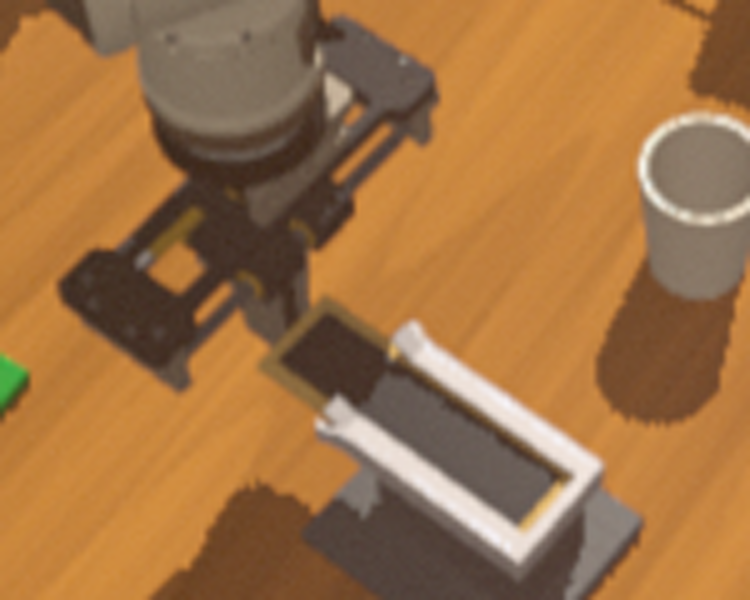

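Contact at x = 0.534 built up to 5.8 N at once and the slate did not move, which is far above its friction. So it is hard against the stop. Backing off.

>>> step_arm(
  rows=[
    [[0, 0.005, 0], [0, 0, 0], 1],
    [[0, 0.02, 0], [0, 0, 0], 1],
    [[0, 0.04, -0.03], [0, 0, 0], 1],
    [[0, 0.07, -0.07], [0, 0, 0], 1],
    [[0, 0.1, -0.11], [0, 0, 0], 1],
    [[0, 0.12, -0.14], [0, 0, 0], 1],
    [[0, 0.12, -0.14], [0, 0, 0], 1],
    [[0, 0.12, -0.14], [0, 0, 0], 1],
  ],
)

```text
time_s: 26.1
ee_pos: [0.4165, -0.1779, 0.2154]
ee_rot: [[-0.076, -0.997, 0.003], [-0.997, 0.076, -0.001], [0.001, -0.003, -1.0]]
force: [-0.8, 0.1, -0.7]
gripper_width: 0.0005
```

Run:
```python
from go import *
import cv2
cv2.imwrite("pics/f_scene.png",manip.read_camera("scene"));show()
```

```text
t 26.15 pos [ 0.4161 -0.1774  0.2141] yaw(x+90) -4.363243227421634 z [ 0.0003  0.0003 -1.    ] F [ 0.2414  0.3069 -0.8274] w 0.0002579644441648211 q [-38.4847  -9.7715 110.3219   0.0244  79.4463  55.874 ]
```

View pics/f_scene.png

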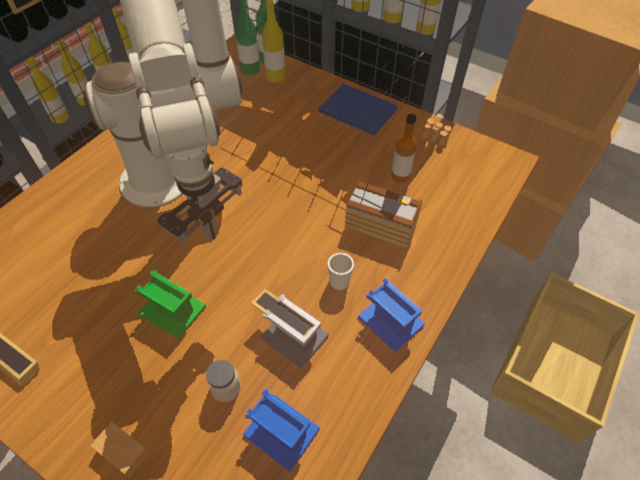

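The slate lies in the metal rail at (287,315). The bottle (403,155), tumbler (340,270) and jar (223,380) stand where they were, and the arm is clear.

```bash
python3 -c "
from workcell import manip
print(manip.close_job())"
```

```text
the job is handed in; nothing more can be done
None
```

The slate marker is fully home in the aluminium rail, let go, and the arm is clear of everything. I handed the job in at about 26 s of the 67 s allowed.

- **Tray:** I pressed on the slate with 6–14.5 N and slid it until about 56–61 mm stuck out. The two cameras differ by a few mm there. I then pinched it by its sides with 40 N.
- **Rail:** I carried it over and slid it in under both lips, with no noticeable contact until the stop. There I pushed with at most about 8 N, lowered it to the channel floor and let go.
- **Last checks:** The outer end measures 160–161 mm from the stop, and the slate is 160 mm long. A nudge on that end with the shut fingers met 5.8 N at once and the slate did not move. In the last picture the bottle, tumbler and jar stand where they were.
- **Disagreements:** The cameras disagreed by 2–5 mm in absolute position, so I aligned the slate to the rail within each picture. They also hinted at a slight droop of the slate in the grip, perhaps 2–3 mm at its tail, which caused no trouble.
- **Forces:** The force readings come only at the end of each move, so I did not see any brief peaks in between.

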